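# Chock the bean tin and drop the gate

## Robot

A 7-joint arm with a two-finger parallel gripper is mounted at the origin on the work surface. World frame = base frame: x ahead of the robot, y to its left, z up, the work surface at z = 0. Lengths are in m, angles in rad, forces in N, time in s.
With the tool pointing down it reaches from about 0.4 to 0.85 m from the base axis. Payload 4.5 kg.
Tool frame: the origin (TCP) lies on the centre line of the jaws, within the pads' length; the fingertips stand 11 mm ahead of it and the grasp point (between the pads) lies 8 mm behind it; z points along the fingers, y is the direction in which the jaws open and shut (so a half turn about z gives the same grasp; the last joint's range is limited). The gripper opens to 88 mm and grips with 3 to 60 N. Pads are 18 mm wide; open, the fingers measure 123 mm over their backs; the gripper's body (75 mm by 187 mm) begins 45 mm behind the grasp point.
Start: joints at [-1.179, 0.689, -0.195, 1.565, 0.157, 0.902, -0.215], TCP at [0.219, 0.585, 0.25] pointing down, gripper open.
Joint ranges: [-3.01, 3.01], [-0.46, 2.08], [-1.47, 1.51], [0.13, 2.56], [-1, 4.14], [0.04, 2.09], [-2.66, 2.66]. Speed limits (rad/s): [2.57, 2.57, 3.14, 3.14, 3.14, 3.14, 3.14].

## Interface

Orientations are given as a unit quaternion [x, y, z, w].
In Python, from plant import r, snapshot gives the robot as it stands.
- The arm moves only by the tool drive_tool, never from a script. Its argument "commands" is a list of rows, each an object of numbers: "wx", "wy", "wz": the turn, a rotation vector about the tool's x, y, z in rad; "dx", "dy", "dz": the shift along the tool's x, y, z in m; "claw": the opening, from 0 (shut) to 1 (fully open). A call has 1 to 12 rows; each row shifts and turns the commanded pose from where the row before left it, along the tool's axes as they then stand; what a row does not reach is not made up. A row lasts 1/10 s, in which the tool goes at most 50 mm and 8.59 degrees, less where a joint would pass 70% of its speed; a pose out of reach is approached as far as the arm can. A call is refused whole if a number of a shift passes 0.05 or a number of a turn 0.15, either way. A call with a gripper value outside its range is refused whole. The fingers move at their own pace and stop on an object; "grip_force" is the grip in N (left out, the last holds). Time passes only in rows, so rows that do not move let the fingers close. It gives the time, the measured TCP pose, the force and the opening at its end, in the units of the state.
- r.get_state(): the state, without advancing time (a new reading comes with each control period).
- snapshot(name): name is "scene" or "side" or "wrist"; returns a dict with "color" (400x640x3 uint8, red, green, blue), "fx", "fy", "cx", "cy" (pixels), "world_to_cam" (4x4, takes a point from world to camera coordinates); the wrist camera has in their place "T_tool_cam" (4x4, takes a point from camera to tool coordinates, whose origin is the TCP and whose axes are the flange's). Camera axes: x right, y up, looking along -z (the intrinsics and any distortion apply to the point x, -y, -z); pixel columns grow to the right and rows downward; lengths in m; the calibration is good to about 2 mm. A picture is of the moment at which its call begins: read the wrist's pose just before it. There is no depth.
- r.finish_job(): hands the job in, once; it reports no verdict.
The state is a dict: "clock": time; "q": joint angles; "qd": joint speeds; "joint_torque": joint torques, N m; "tool_pos": TCP position; "eef_rot": TCP orientation; "contact_force": force on the tool from outside, world axes, zero at the start; "moment": the same for the moment, N m; "opening": opening from 0.0 (shut) to 1.0 (fully open).
Only numpy, scipy, OpenCV 4.12 (cv2) and the standard library are available. Lean on these libraries where they do the work, as an engineer would, in place of code of your own. Each camera call takes 0.05 s, during which the arm holds its last target. There are 200 camera calls.

## Task

Chock the bean tin lying on the sloping rack: set the wooden wedge flat on the board below the tin, thin end leading, and push it up the slope against the middle of the tin's low side until the tin is snug against the rubber bumper, leaning on the wedge with a steady push of about 10 N for a second (15 N would begin to dent the tin). Then let go of the wedge and fold the gate all the way down, so that the tin stays snug at the bumper, held by the wedge alone. Do not touch the tin with the robot, and leave the funnel, coasters and clay stand where they are.

Things in the scene. Friction and masses are not known exactly. Their poses are not given: they have to be found in the camera images.
- rack: Fixed wooden rack: a flat board 280 mm long (its x), 220 mm wide (its y), rising at 0.12 rad towards its own +x; the low end roughly faces the robot. No side walls. z is vertical. Origin on the ledge under the board's centre, where the board's top is 45 mm above it. The tin lies across the board; the board below the tin is clear, down to 140 mm from the centre.
- tin: Closed round metal tin, 74 mm diameter, 190 mm long, about 0.7 kg, lying across the rack. Origin at its centre, its y is the cylinder's axis, parallel to the rack's y. At the start it leans downhill on the two prongs of the gate and is 3 to 21 mm short of the bumper's nose. It rolls freely up and down the slope.
- bumper: Fixed upright wooden block on the high side, 170 mm wide, 62 mm high, square to the board. Origin at the foot of its face, on the board; x as the rack's x. Out of the face sticks a rigid black rubber nose, 140 mm wide and 48 mm high, which the tin meets: it is set 4 to 20 mm proud, differently each day, and is not measured, so the meeting must be felt.
- wedge: Loose wooden wedge chock with a grippy rubber sole, 0.15 kg, 94 mm long (x), 44 wide (y), 55 high, lying flat at the robot's right. Origin on the underside. The thin edge (3 mm high) is 66 mm to +x; from it the sloping face rises at 38 degrees to full height above the origin; from there to the vertical back at -28 mm the top is flat.
- wedge_grip (a point): Point to grip the wedge across its width: 6 mm behind its origin, 36 mm up. With the wedge flat on the board and touching the tin, the wedge's origin is 83 mm down the slope from the line where the tin stands. Sliding it on the board takes a few N and rolls the tin up; once the tin meets the bumper the push rises steeply within about 1 mm.
- gate (a joint): Steel gate's hinge angle, rad: 0 = up, square to the board (start), 1.3 = folded fully down to the low side. Pivot along the rack's y, 4 mm to +x of and 36 mm above the rack's origin. A 10 mm rod outside each board edge, with inward prongs 46 mm from the pivot (inner ends 76 mm from the centre line): the middle is open. Friction about 2 N at the handle; stays where left.
- gate_handle (a point): Middle of the gate's handle: a level rod 10 mm thick, 50 mm long along the rack's y, sticking outwards on the rack's +y side, 150 mm from the centre line and 95 mm from the pivot. At the start it stands above the pivot (leaning 0.12 rad to -x). Push it from its uphill (+x) side to -x and down round the pivot.
- funnel: Bystander: blue plastic funnel, 124 mm wide, 100 mm high, mouth down. Origin under its centre.
- coasters: Bystander: stack of square wooden coasters held by a steel spring clip, 90 x 90 x 50 mm. Origin under its centre.
- jebena_stand: Bystander: upturned clay coffee-pot stand, 110 mm wide, 58 mm high. Origin under its centre.
There are look-alikes about, which are no part of the job. Leave any pink or red look-alike of the wedge alone.

How it is judged:
On the way, in this order (a step that is already met when the one before it is completed fails the run):
1. with the gate still up, the wedge is pressed on the tin with at least 4.5 N, and through it the tin on the bumper with at least 0.7 N, for 0.4 s (contact force between wedge and tin above 4.5 N and contact force between tin and bumper above 0.7 N and value of joint gate below 0.2 rad), for 0.4 s.
2. the wedge is let go and the gate is folded down beyond 1.15 rad (value of joint gate above 1.15 rad and contact force between the fingers and wedge below 0.1 N), for 0.2 s.
At the end, for the whole second after the job is handed in: Gate folded beyond 1.15 rad; tin at rest within about 3 mm of the bumper's nose and square across the rack (0.1 rad); wedge at rest flat on the board, pointing up the slope (within about 0.3 rad) and touching the tin (value of joint gate above 1.15 rad and horizontal distance between tin and nose_c0 below 0.0532 m and contact force between wedge and tin above 0.15 N and linear speed of each of tin, wedge below 0.01 m/s and angle between wedge's own z axis and vertical below 0.25 rad and angle between the x axis of wedge and the x axis of rack, either way round below 0.35 rad and angle between the y axis of tin and the y axis of rack, either way round below 0.1 rad).
It fails at once if the tin is pressed by the wedge or on the bumper with more than 13 N (contact force between wedge and tin above 13 N or contact force between tin and bumper above 13 N).
It fails at once if the robot touches the tin (over 0.5 N) (contact force between any of the arm, the fingers and tin above 0.5 N).
It fails at once if the tin rolls away (over 35 mm from its start) (distance of tin from where it was at the start of the episode above 0.035 m).
It fails at once if the funnel, coasters or clay stand is moved over 20 mm (distance of any of funnel, coasters, jebena_stand from where it was at the start of the episode above 0.02 m).
It also fails if it takes over 69 s, if anything falls off the work surface, if the arm or the gripper's body presses on something with over 40 N, if the wrist force passes 120 N, or if a joint passes its speed limit or range.

## Working session

There is one attempt and no reset: what is moved stays moved. The work goes in short steps, Python scripts to look and compute and a tool call to move; the robot and the scene stay as the last step left them, time stands still between calls to the robot, and variables do not carry over. Pictures are saved under pics/ and viewed, on a budget of 10 in all, crops included, one or two more only if the job needs it, and the job is handed in when it is done.

Besides the shell and the picture viewer there is one more tool, called after "Request:" as name([rows], argument=value, ...), one row to a line, values as JSON. drive_tool: Moves the arm, as the interface text tells. Its arguments: {"type":"object","properties":{"commands":{"type":"array","items":{"type":"object","properties":{"wx":{"type":"number"},"wy":{"type":"number"},"wz":{"type":"number"},"dx":{"type":"number"},"dy":{"type":"number"},"dz":{"type":"number"},"claw":{"type":"number"}}}},"grip_force":{"type":"number"}},"required":["commands"]}

```bash
ls; mkdir -p pics; cat > h.py <<'E'
import numpy as np, cv2
from plant import r, snapshot
def save(s,n): cv2.imwrite('pics/'+n,cv2.cvtColor(s['color'],cv2.COLOR_RGB2BGR))
def proj(s,P):
    P=np.atleast_2d(P); c=(s['world_to_cam']@np.c_[P,np.ones(len(P))].T).T
    return np.c_[s['cx']+s['fx']*c[:,0]/-c[:,2], s['cy']-s['fy']*c[:,1]/-c[:,2]]
def ray(s,u,v):
    C=np.linalg.inv(s['world_to_cam']); d=C[:3,:3]@np.array([(u-s['cx'])/s['fx'],-(v-s['cy'])/s['fy'],-1])
    return C[:3,3],d
def onz(s,u,v,z):
    o,d=ray(s,u,v); return o+d*(z-o[2])/d[2]
def tri(a,ua,b,ub):
    o1,d1=ray(a,*ua);o2,d2=ray(b,*ub)
    t=np.linalg.lstsq(np.c_[d1,-d2],o2-o1,rcond=None)[0]
    p,q=o1+d1*t[0],o2+d2*t[1]; return (p+q)/2,np.linalg.norm(p-q)
E
python3 - <<'E'
from h import *
import pickle
for n in('scene','side'):
    s=snapshot(n); save(s,n+'0.png'); pickle.dump(s,open(n+'0.pkl','wb')); print(n,{k:v for k,v in s.items() if k!='color'})
print(r.get_state())
E
```

```text
pics
scene {'fx': 406.01825852983853, 'fy': 406.01825852983853, 'cx': 325.5739970530272, 'cy': 206.50814823108772, 'world_to_cam': array([[ 0.77764191,  0.62861998,  0.01048706, -0.37003006],
       [-0.40043145,  0.48236123,  0.77909068,  0.11846107],
       [ 0.48469342, -0.61005292,  0.62682352, -1.30952873],
       [ 0.        ,  0.        ,  0.        ,  1.        ]])}
side {'fx': 384.9852479100308, 'fy': 384.9852479100308, 'cx': 325.241860401307, 'cy': 199.27384512125417, 'world_to_cam': array([[ 0.89921139, -0.43747805, -0.0056429 , -0.45335977],
       [ 0.29649153,  0.59983575,  0.74316205, -0.21584687],
       [-0.32173227, -0.66993285,  0.66908768, -0.83020066],
       [ 0.        ,  0.        ,  0.        ,  1.        ]])}
{'clock': 0.1, 'q': array([-1.17917019,  0.68990408, -0.19450458,  1.56621161,  0.1573093 ,
        0.9025121 , -0.21510144]), 'qd': array([-1.92391293e-04, -1.04342829e-03, -1.33295136e-03, -1.64545240e-03,
       -2.67348635e-05,  1.01203690e-05,  1.73935871e-03]), 'joint_torque': array([-3.08545277e-03, -5.28506470e+01, -1.27125911e+00, -1.53838724e+01,
       -5.25116280e-02,  2.01291754e-03,  3.81960012e-05]), 'tool_pos': array([0.21876   , 0.58488818, 0.24899493]), 'eef_rot': array([ 1.77927969e-01,  9.84043171e-01, -8.18524722e-04, -7.82805127e-05]), 'contact_force': array([ 0.32073891, -0.39902093,  0.24535965]), 'moment': array([-0.00629946,  0.01282145, -0.03542913]), 'opening': 1.0009323789008806}
```

View pics/scene0.png

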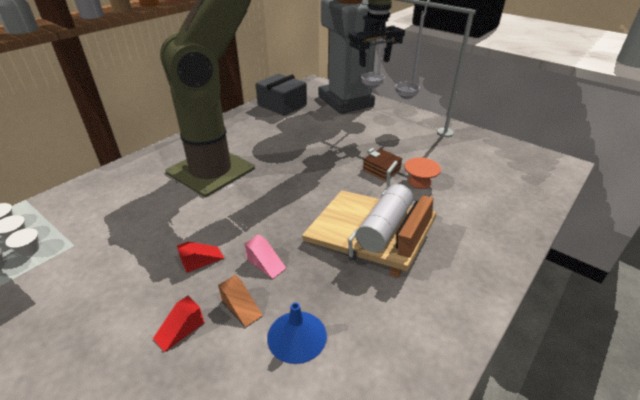

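View pics/side0.png

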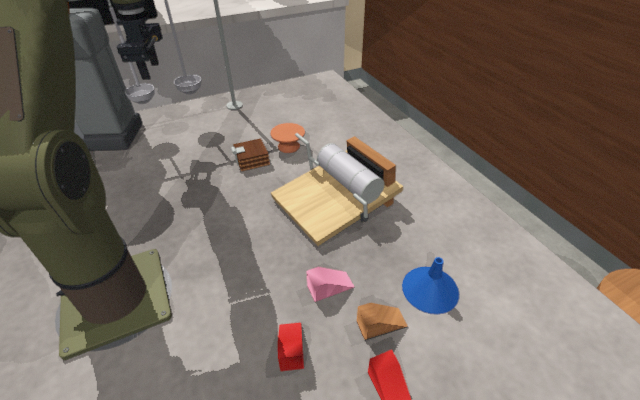

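Candidates for the wedge in scene: brown (240,300), pink (265,256), red (200,256) and red (180,322). In side, the brown one is at (382,320). Only the brown one is wooden, so I take that. Next I make enlarged crops to confirm it and measure.

```bash
python3 - <<'E'
from h import *
a=cv2.imread('pics/scene0.png');b=cv2.imread('pics/side0.png')
def p(im,x,y,w,h): 
    c=cv2.resize(im[y:y+h,x:x+w],(400,300),interpolation=cv2.INTER_CUBIC)
    return c
cv2.imwrite('pics/crop1.png',np.vstack([np.hstack([p(a,210,270,66,60) if 0 else p(a,205,265,80,60),p(b,345,290,80,60)]),np.hstack([p(a,296,165,148,111),p(b,266,125,148,111)])]))
E
```

```text
(no output)
```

View pics/crop1.png

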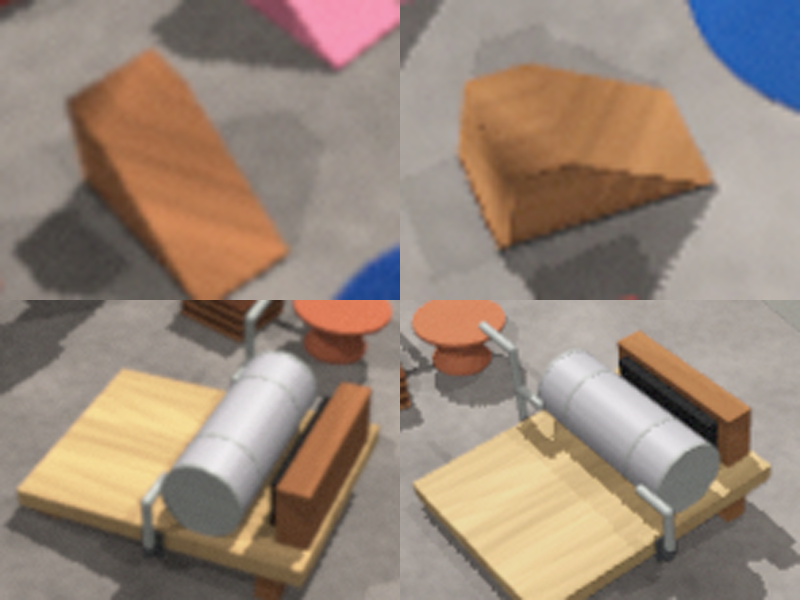

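```bash
python3 - <<'E'
from h import *
import pickle
a=pickle.load(open('scene0.pkl','rb'));b=pickle.load(open('side0.pkl','rb'))
# wedge corners
for n,s,L in(('scene',a,[('thin1',262.6,315,.003),('thin2',244,324.6,.003),('topb1',235.4,275,.055),('topb2',218.6,285.4,.055),('topf1',242,282,.055),('botb',222,302,0)]),
 ('side',b,[('botbL',357,320,0),('botbN',365.4,339.6,0),('thinN',407.8,327.2,.003),('thinF',398.6,308,.003),('topbF',358,307,.055),('topbN',366.6,326,.055),('topfN',380,322.6,.055),('topfF',371.4,303,.055)])):
    for m,u,v,z in L: print(n,m,onz(s,u,v,z)[:2].round(4))
for n,s in(('s',a),('d',b)):
    im=cv2.cvtColor(s['color'],cv2.COLOR_RGB2HSV)
    m=cv2.inRange(im,(14,60,120),(28,180,255))
    k=cv2.connectedComponentsWithStats(m); 
    i=1+np.argmax(k[2][1:,4]); mm=(k[1]==i).astype('u1')
    c=max(cv2.findContours(mm,0,1)[0],key=cv2.contourArea)
    print(n,k[2][i],cv2.approxPolyDP(cv2.convexHull(c),2,True)[:,0].tolist())
for n,p,q in(('low+y',(342.2,190.9),(271.5,193.1)),('low-y',(303.4,237.1),(319,238)),('hi-y',(407,265),(402.9,187.2))):
    print(n,*tri(a,p,b,q))
E
```

```text
scene thin1 [ 0.5354 -0.2889]
scene thin2 [ 0.5227 -0.3306]
scene topb1 [ 0.4445 -0.2769]
scene topb2 [ 0.4392 -0.3192]
scene topf1 [ 0.4706 -0.2812]
scene botb [ 0.4392 -0.3204]
side botbL [ 0.444  -0.2728]
side botbN [ 0.4377 -0.3174]
side thinN [ 0.5268 -0.3332]
side thinF [ 0.535  -0.2883]
side topbF [ 0.4411 -0.2763]
side topbN [ 0.4355 -0.3187]
side topfN [ 0.4617 -0.3237]
side topfF [ 0.4692 -0.2801]
s [    0    43   100   162 10721] [[49, 43], [99, 166], [12, 204], [0, 201], [0, 55]]
d [ 271  166   93   79 3970] [[320, 166], [362, 204], [363, 210], [357, 219], [318, 244], [272, 197], [271, 192]]
low+y [0.41520176 0.15151665 0.02557727] 0.0007185351185298569
low-y [ 0.45845012 -0.06465616  0.02970778] 0.0099263649880258
hi-y [ 0.72285392 -0.01669812  0.05982046] 0.002535037421024945
```

```bash
python3 - <<'E'
from h import *
import pickle
a=pickle.load(open('scene0.pkl','rb'));b=pickle.load(open('side0.pkl','rb'))
print(onz(a,342.2,190.9,.0283),onz(a,303.4,237.1,.0283),onz(a,407,268.5,.0617),onz(a,407,265,.0617))
print(onz(b,271.5,193.1,.0283),onz(b,318.5,239,.0283),onz(b,402.9,187.2,.0617))
# rack model overlay
yaw=.17;c=np.array([.569,.0674,0]);t=.12
ex=np.array([np.cos(yaw)*np.cos(t),np.sin(yaw)*np.cos(t),np.sin(t)]);ey=np.array([-np.sin(yaw),np.cos(yaw),0])
ez=np.cross(ex,ey)
top=c+[0,0,.045]
out=[]
for s,o in((a,(285,155)),(b,(255,115))):
    im=cv2.cvtColor(s['color'],cv2.COLOR_RGB2BGR); x,y=o
    k=5; cr=cv2.resize(im[y:y+120,x:x+160],None,fx=k,fy=k,interpolation=cv2.INTER_CUBIC)[:,:800]
    def L(P,col,cl=True):
        q=((proj(s,P)-[x,y]+.5)*k*16).astype(int); cv2.polylines(cr,[q.reshape(-1,1,2)],cl,col,1,cv2.LINE_AA,4)
    L(np.array([top+sx*.14*ex+sy*.11*ey for sx,sy in((-1,-1),(-1,1),(1,1),(1,-1))]),(0,0,255))
    piv=c+[0,0,.036]+.004*ex
    h=piv+.095*ez
    L(np.array([h+.125*ey,h+.175*ey]),(255,0,0),False)
    L(np.array([piv+.11*ey,piv+.15*ey]),(255,0,0),False)
    out.append(cv2.resize(cr,(600,450))[:, :])
cv2.imwrite('pics/ov1.png',cv2.resize(np.vstack(out),(400*800//600*1,600)))
cv2.imwrite('pics/ov1.png',np.hstack([cv2.resize(o,(400,300)) for o in out]) if 0 else np.vstack([o[:300] if 0 else cv2.resize(o,(400,300)) for o in out]))
E
```

```text
[0.41712208 0.14906283 0.0283    ] [ 0.45985061 -0.06985884  0.0283    ] [ 0.72855311 -0.02591885  0.0617    ] [ 0.72321198 -0.01668936  0.0617    ]
[0.41429299 0.14790293 0.0283    ] [ 0.45755343 -0.05941894  0.0283    ] [ 0.72070778 -0.02017195  0.0617    ]
```

View pics/ov1.png

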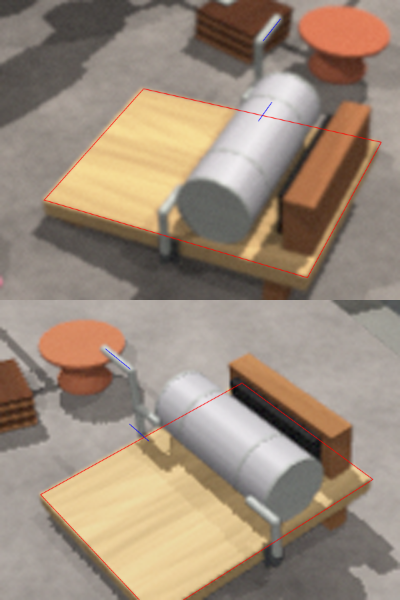

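The wooden wedge is confirmed. It lies at origin ≈ (0.466, −0.301) with yaw −0.135, and its measured length of 92 mm fits. The rack overlay fits too: centre (0.569, 0.067), yaw 0.17, and the handle lands on its rod. I now move above the wedge.

Request:
drive_tool([
  {"wz": -0.111},
  {"wz": -0.111},
  {"dx": -0.03, "dy": -0.035},
  {"dx": -0.03, "dy": -0.035},
  {"dx": -0.03, "dy": -0.035},
  {"dx": -0.03, "dy": -0.035},
  {"dx": -0.03, "dy": -0.035},
  {"dx": -0.03, "dy": -0.035},
  {"dx": -0.03, "dy": -0.035},
  {"dx": -0.03, "dy": -0.035},
  {"dx": -0.03, "dy": -0.035},
  {"dx": -0.03, "dy": -0.035},
])

```text
validation failed for argument at $.co...
```

Request:
drive_tool([
  {"dx": -0.005, "dy": -0.045},
  {"dx": -0.005, "dy": -0.045},
  {"dx": -0.005, "dy": -0.045},
  {"dx": -0.005, "dy": -0.045},
  {"dx": -0.005, "dy": -0.045},
  {"dx": -0.005, "dy": -0.045},
  {"dx": -0.005, "dy": -0.045},
  {"dx": -0.005, "dy": -0.045},
  {"dx": -0.005, "dy": -0.045},
  {"dx": -0.005, "dy": -0.045},
  {"dx": -0.005, "dy": -0.045},
  {"dx": 0},
])

```text
validation failed for argument at $.co...
```

```bash
cat >> h.py <<'E'
from scipy.spatial.transform import Rotation as R
YAW=.17;T=.12;C=np.array([.569,.0674,0]);EX=np.array([np.cos(YAW)*np.cos(T),np.sin(YAW)*np.cos(T),np.sin(T)]);EY=np.array([-np.sin(YAW),np.cos(YAW),0]);EZ=np.cross(EX,EY);TOP=C+[0,0,.045]
def rk(s,y,h): return TOP+s*EX+y*EY+h*EZ   # point in board coordinates
def go(p,Rm=None):
    s=r.get_state(); Rt=R.from_quat(s['eef_rot'])
    if Rm is not None: print('turn',(Rt.inv()*R.from_matrix(Rm)).as_rotvec().round(4)); Rt=R.from_matrix(Rm)
    print('at',s['clock'],s['tool_pos'].round(4),'shift',Rt.inv().apply(np.array(p)-s['tool_pos']).round(4),'F',s['contact_force'].round(2))
def tool(ex,ey): return np.c_[-ex,ey,-np.cross(ex,ey)]
def wcam(s,st):
    M=np.eye(4);M[:3,:3]=R.from_quat(st['eef_rot']).as_matrix();M[:3,3]=st['tool_pos']
    s['world_to_cam']=np.linalg.inv(M@s['T_tool_cam']);return s
E
python3 - <<'E'
from h import *
y=-.135
st=r.get_state();s=wcam(snapshot('wrist'),st);save(s,'w1.png')
e=np.array([np.cos(y),np.sin(y),0]);f=np.array([-np.sin(y),np.cos(y),0])
O=np.array([.4662,-.3011,0])
im=cv2.imread('pics/w1.png')
def L(P,c): cv2.polylines(im,[np.round(proj(s,np.array(P))).astype(int).reshape(-1,1,2)],True,c,1)
L([O+.066*e+.022*f+[0,0,.003],O+.066*e-.022*f+[0,0,.003],O-.022*f+[0,0,.055],O+.022*f+[0,0,.055]],(0,255,0))
L([O-.028*e+.022*f+[0,0,.055],O-.028*e-.022*f+[0,0,.055],O-.022*f+[0,0,.055],O+.022*f+[0,0,.055]],(255,255,0))
cv2.imwrite('pics/w1.png',im)
go([.4602,-.3003,.028],tool(e,f)); print(st['opening'])
E
```

```text
turn [-1.400e-03 -1.000e-04 -2.227e-01]
at 0.15 [0.2188 0.585  0.2491] shift [-0.3584 -0.8447  0.2211] F [ 1.05 -0.4  -0.46]
1.0009323789008806
```

View pics/w1.png

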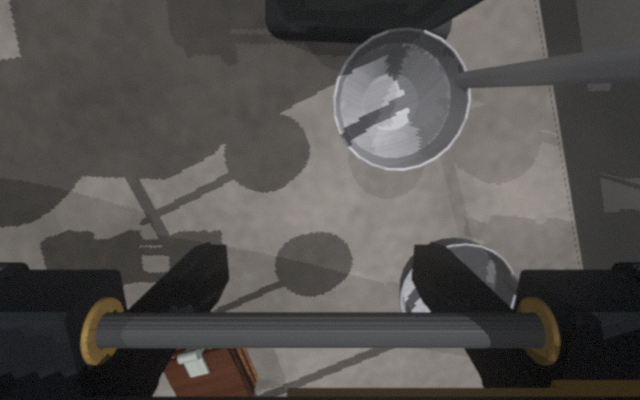

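The picture shows bowls below the start pose, and the coaster stack at (210,370). The arm has not moved because both calls failed validation, so I retry with every field filled in.

Request:
drive_tool([
  {"dx": 0, "dy": 0, "dz": 0, "wx": 0, "wy": 0, "wz": -0.111, "claw": 1},
  {"dx": 0, "dy": 0, "dz": 0, "wx": 0, "wy": 0, "wz": -0.111, "claw": 1},
  {"dx": -0.03, "dy": -0.035, "dz": 0, "wx": 0, "wy": 0, "wz": 0, "claw": 1},
], grip_force=30)

```text
clock: 0.45
tool_pos: [0.2386, 0.5515, 0.2495]
eef_rot: [0.062, 0.998, 0.003, -0.002]
contact_force: [0.8, -0.5, 0.5]
opening: 1.003
```

Request:
drive_tool([
  {"dx": -0.03, "dy": -0.035},
  {"dx": -0.03, "dy": -0.035},
  {"dx": -0.03, "dy": -0.035},
  {"dx": -0.03, "dy": -0.035},
  {"dx": -0.03, "dy": -0.035},
  {"dx": -0.03, "dy": -0.035},
  {"dx": -0.03, "dy": -0.035},
  {"dx": -0.03, "dy": -0.035},
  {"dx": -0.03, "dy": -0.035},
], grip_force=30)

```text
validation failed for argument at $.co...
```

Request:
drive_tool([
  {"dx": -0.03, "dy": -0.035, "dz": 0, "wx": 0, "wy": 0, "wz": 0, "claw": 1},
  {"dx": -0.03, "dy": -0.035, "dz": 0, "wx": 0, "wy": 0, "wz": 0, "claw": 1},
  {"dx": -0.03, "dy": -0.035, "dz": 0, "wx": 0, "wy": 0, "wz": 0, "claw": 1},
  {"dx": -0.03, "dy": -0.035, "dz": 0, "wx": 0, "wy": 0, "wz": 0, "claw": 1},
  {"dx": -0.03, "dy": -0.035, "dz": 0, "wx": 0, "wy": 0, "wz": 0, "claw": 1},
  {"dx": -0.03, "dy": -0.035, "dz": 0, "wx": 0, "wy": 0, "wz": 0, "claw": 1},
  {"dx": -0.03, "dy": -0.035, "dz": 0, "wx": 0, "wy": 0, "wz": 0, "claw": 1},
  {"dx": -0.03, "dy": -0.035, "dz": 0, "wx": 0, "wy": 0, "wz": 0, "claw": 1},
  {"dx": -0.03, "dy": -0.035, "dz": 0, "wx": 0, "wy": 0, "wz": 0, "claw": 1},
])

```text
clock: 1.35
tool_pos: [0.4694, 0.1963, 0.2497]
eef_rot: [0.068, 0.998, 0.0, -0.0]
contact_force: [1.4, -0.4, 0.2]
opening: 1.001
```

Request:
drive_tool([
  {"dx": -0.005, "dy": -0.045, "dz": 0, "wx": 0, "wy": 0, "wz": 0, "claw": 1},
  {"dx": -0.005, "dy": -0.045, "dz": 0, "wx": 0, "wy": 0, "wz": 0, "claw": 1},
  {"dx": -0.005, "dy": -0.045, "dz": 0, "wx": 0, "wy": 0, "wz": 0, "claw": 1},
  {"dx": -0.005, "dy": -0.045, "dz": 0, "wx": 0, "wy": 0, "wz": 0, "claw": 1},
  {"dx": -0.005, "dy": -0.045, "dz": 0, "wx": 0, "wy": 0, "wz": 0, "claw": 1},
  {"dx": -0.005, "dy": -0.045, "dz": 0, "wx": 0, "wy": 0, "wz": 0, "claw": 1},
  {"dx": -0.005, "dy": -0.045, "dz": 0, "wx": 0, "wy": 0, "wz": 0, "claw": 1},
  {"dx": -0.005, "dy": -0.045, "dz": 0, "wx": 0, "wy": 0, "wz": 0, "claw": 1},
  {"dx": -0.005, "dy": -0.045, "dz": 0, "wx": 0, "wy": 0, "wz": 0, "claw": 1},
  {"dx": -0.005, "dy": -0.045, "dz": 0, "wx": 0, "wy": 0, "wz": 0, "claw": 1},
  {"dx": -0.005, "dy": -0.045, "dz": 0, "wx": 0, "wy": 0, "wz": 0, "claw": 1},
  {"dx": 0, "dy": 0, "dz": 0, "wx": 0, "wy": 0, "wz": 0, "claw": 1},
])

```text
clock: 2.55
tool_pos: [0.454, -0.3079, 0.249]
eef_rot: [0.074, 0.997, -0.002, -0.0]
contact_force: [-0.1, -0.1, -0.5]
opening: 0.998
```

```bash
cat > w.py <<'E'
from h import *
import sys
y=-.135
st=r.get_state();s=wcam(snapshot('wrist'),st);n=sys.argv[1];save(s,n)
e=np.array([np.cos(y),np.sin(y),0]);f=np.array([-np.sin(y),np.cos(y),0])
O=np.array([.4662,-.3011,0])
im=cv2.imread('pics/'+n)
def L(P,c): cv2.polylines(im,[np.round(proj(s,np.array(P))).astype(int).reshape(-1,1,2)],True,c,1)
L([O+.066*e+.022*f+[0,0,.003],O+.066*e-.022*f+[0,0,.003],O-.022*f+[0,0,.055],O+.022*f+[0,0,.055]],(0,255,0))
L([O-.028*e+.022*f+[0,0,.055],O-.028*e-.022*f+[0,0,.055],O-.022*f+[0,0,.055],O+.022*f+[0,0,.055]],(255,255,0))
cv2.imwrite('pics/'+n,im)
go([.4602,-.3003,.028],tool(e,f)); print(st['opening'])
E
python3 w.py w2.png
```

```text
turn [-0.0012 -0.0007 -0.0079]
at 2.6 [ 0.4549 -0.3035  0.249 ] shift [-0.0048  0.0039  0.221 ] F [0.77 0.83 0.05]
0.9981669169027507
```

View pics/w2.png

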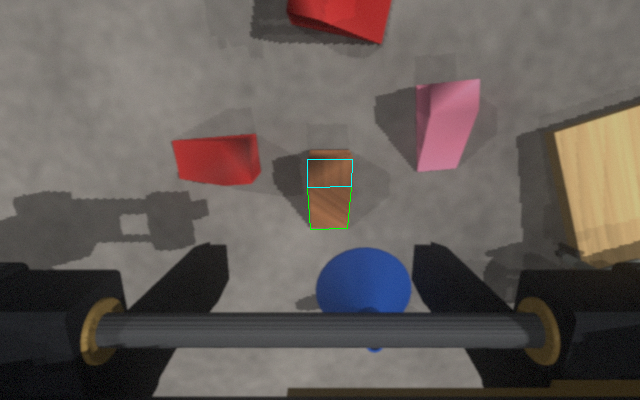

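The view shows the brown wedge at (330,190) with the model outline on it laterally, though the outline's back edge sits about 8 px short. The pose was still settling then, so I measure with a mask.

```bash
python3 - <<'E'
from h import *
st=r.get_state();s=wcam(snapshot('wrist'),st);save(s,'w3.png');st2=r.get_state();print(st['tool_pos'],st2['tool_pos'])
im=cv2.cvtColor(s['color'],cv2.COLOR_RGB2HSV)
m=cv2.inRange(im,(5,70,40),(17,220,255)); k=cv2.connectedComponentsWithStats(m)
for i in range(1,k[0]):
    if k[2][i,4]>800 and abs(k[3][i][0]-330)<60:
        c=max(cv2.findContours((k[1]==i).astype('u1'),0,1)[0],key=cv2.contourArea); print(k[2][i],cv2.minAreaRect(c))
y=-.135;e=np.array([np.cos(y),np.sin(y),0]);f=np.array([-np.sin(y),np.cos(y),0]);O=np.array([.4662,-.3011,0])
print(proj(s,[O+.066*e+[0,0,.003],O-.028*e+[0,0,.055],O-.028*e]),np.linalg.inv(s['world_to_cam'])[:3,3],np.linalg.inv(s['world_to_cam'])[:3,2])
for v in range(146,164,2): print(v,s['color'][v,330])
E
```

```text
[ 0.45487419 -0.30352432  0.24902486] [ 0.45565744 -0.30056461  0.24923028]
[ 303  150   46   78 3324] ((325.5, 188.5), (77.0, 45.0), 90.0)
[[323.91892446 228.45938172]
 [324.13099353 158.63322926]
 [323.59606243 150.01443484]] [ 0.3798749  -0.29281677  0.38321369] [-0.28955243  0.04223301  0.95622997]
146 [119 115 110]
148 [114 107 101]
150 [132  95  71]
152 [135  93  65]
154 [128  91  64]
156 [111  78  57]
158 [110  75  52]
160 [123  84  61]
162 [130  90  66]
```

The settled measurement matches: the back base edge is predicted at row 150.0 and seen at 150, and the wedge sits 1.5 mm to +y. I descend and grip.

Request:
drive_tool([
  {"dx": -0.004, "dy": 0.002, "dz": 0.04, "wx": 0, "wy": 0, "wz": -0.008, "claw": 1},
  {"dx": 0, "dy": 0, "dz": 0.04, "wx": 0, "wy": 0, "wz": 0, "claw": 1},
  {"dx": 0, "dy": 0, "dz": 0.04, "wx": 0, "wy": 0, "wz": 0, "claw": 1},
  {"dx": 0, "dy": 0, "dz": 0.04, "wx": 0, "wy": 0, "wz": 0, "claw": 1},
  {"dx": 0, "dy": 0, "dz": 0.03, "wx": 0, "wy": 0, "wz": 0, "claw": 1},
  {"dx": 0, "dy": 0, "dz": 0.02, "wx": 0, "wy": 0, "wz": 0, "claw": 1},
  {"dx": 0, "dy": 0, "dz": 0.01, "wx": 0, "wy": 0, "wz": 0, "claw": 1},
  {"dx": 0, "dy": 0, "dz": 0, "wx": 0, "wy": 0, "wz": 0, "claw": 1},
  {"dx": 0, "dy": 0, "dz": 0, "wx": 0, "wy": 0, "wz": 0, "claw": 1},
])

```text
clock: 3.55
tool_pos: [0.4612, -0.2978, 0.0305]
eef_rot: [0.063, 0.998, 0.0, 0.001]
contact_force: [-0.3, -0.7, 0.8]
opening: 1.003
```

Request:
drive_tool([
  {"dx": 0, "dy": 0, "dz": 0, "wx": 0, "wy": 0, "wz": 0, "claw": 0.3},
  {"dx": 0, "dy": 0, "dz": 0, "wx": 0, "wy": 0, "wz": 0, "claw": 0.3},
  {"dx": 0, "dy": 0, "dz": 0, "wx": 0, "wy": 0, "wz": 0, "claw": 0.3},
  {"dx": 0, "dy": 0, "dz": 0, "wx": 0, "wy": 0, "wz": 0, "claw": 0.3},
  {"dx": 0, "dy": 0, "dz": 0, "wx": 0, "wy": 0, "wz": 0, "claw": 0.3},
  {"dx": 0, "dy": 0, "dz": 0, "wx": 0, "wy": 0, "wz": 0, "claw": 0.3},
  {"dx": 0, "dy": 0, "dz": 0, "wx": 0, "wy": 0, "wz": 0, "claw": 0.3},
  {"dx": 0, "dy": 0, "dz": 0, "wx": 0, "wy": 0, "wz": 0, "claw": 0.3},
], grip_force=35)

```text
clock: 4.35
tool_pos: [0.4604, -0.2986, 0.0298]
eef_rot: [0.064, 0.998, -0.0, 0.0]
contact_force: [-0.2, -0.8, 1.5]
opening: 0.492
```

```bash
python3 - <<'E'
from h import *
# tool pose with wedge flat on board: grasp point at wedge grip (s=-0.006 rel origin, h=.036), TCP 8mm ahead (down)
Rm=tool(EX,EY)
go([.46,-.299,.15]); 
for s0,h in((-.10,.10),(-.075,.035)):
    go(rk(s0-.006,0,h+.036-.008),Rm); print(rk(s0-.006,0,h+.028))
print(Rm, r.get_state()['eef_rot'],r.get_state()['opening'])
E
```

```text
at 4.35 [ 0.4604 -0.2986  0.0298] shift [ 0.0003 -0.0005 -0.1202] F [-0.21 -0.76  1.49]
turn [-0.0181 -0.1191 -0.2975]
at 4.35 [ 0.4604 -0.2986  0.0298] shift [-0.0635  0.3423 -0.1229] F [-0.21 -0.76  1.49]
[0.45017704 0.04700323 0.15939001]
turn [-0.0181 -0.1191 -0.2975]
at 4.35 [ 0.4604 -0.2986  0.0298] shift [-0.0885  0.3423 -0.0579] F [-0.21 -0.76  1.49]
[0.48230859 0.05251883 0.09785026]
[[-0.97849707 -0.16918235  0.11798653]
 [-0.1679657   0.98558477  0.02025319]
 [-0.11971221  0.         -0.99280864]] [ 6.39122484e-02  9.97955518e-01 -9.13067403e-05  5.96208183e-06] 0.491617940811502
```

Gripped: the opening of 43 mm fits the wedge's width. I lift, turn to the rack's frame and carry it over.

Request:
drive_tool([
  {"dx": 0, "dy": 0, "dz": -0.02, "wx": 0, "wy": 0, "wz": 0, "claw": 0.3},
  {"dx": 0, "dy": 0, "dz": -0.04, "wx": 0, "wy": 0, "wz": 0, "claw": 0.3},
  {"dx": 0, "dy": 0, "dz": -0.04, "wx": 0, "wy": 0, "wz": 0, "claw": 0.3},
  {"dx": 0, "dy": 0, "dz": -0.04, "wx": 0, "wy": 0, "wz": 0, "claw": 0.3},
  {"dx": 0, "dy": 0, "dz": 0, "wx": -0.006, "wy": -0.04, "wz": -0.099, "claw": 0.3},
  {"dx": 0, "dy": 0, "dz": 0, "wx": -0.006, "wy": -0.04, "wz": -0.099, "claw": 0.3},
  {"dx": 0, "dy": 0, "dz": 0, "wx": -0.006, "wy": -0.04, "wz": -0.099, "claw": 0.3},
  {"dx": 0, "dy": 0, "dz": 0, "wx": 0, "wy": 0, "wz": 0, "claw": 0.3},
  {"dx": 0, "dy": 0, "dz": 0, "wx": 0, "wy": 0, "wz": 0, "claw": 0.3},
])

```text
clock: 5.25
tool_pos: [0.4601, -0.2984, 0.1694]
eef_rot: [-0.083, 0.995, 0.005, 0.06]
contact_force: [0.2, 0.5, -0.9]
opening: 0.496
```

```bash
python3 - <<'E'
from h import *
go(rk(-.106,0,.10+.030),tool(EX,EY)); print(r.get_state()['opening'])
E
```

```text
turn [ 0.0006 -0.0002 -0.0033]
at 5.25 [ 0.4601 -0.2984  0.1694] shift [-0.0471  0.3421  0.0138] F [ 0.23  0.49 -0.89]
0.4960042196640092
```

Request:
drive_tool([
  {"dx": -0.006, "dy": 0.043, "dz": 0.001, "wx": 0, "wy": 0, "wz": -0.003, "claw": 0.3},
  {"dx": -0.006, "dy": 0.043, "dz": 0.001, "wx": 0, "wy": 0, "wz": 0, "claw": 0.3},
  {"dx": -0.006, "dy": 0.043, "dz": 0.001, "wx": 0, "wy": 0, "wz": 0, "claw": 0.3},
  {"dx": -0.006, "dy": 0.043, "dz": 0.001, "wx": 0, "wy": 0, "wz": 0, "claw": 0.3},
  {"dx": -0.006, "dy": 0.043, "dz": 0.001, "wx": 0, "wy": 0, "wz": 0, "claw": 0.3},
  {"dx": -0.006, "dy": 0.043, "dz": 0.002, "wx": 0, "wy": 0, "wz": 0, "claw": 0.3},
  {"dx": -0.006, "dy": 0.043, "dz": 0.002, "wx": 0, "wy": 0, "wz": 0, "claw": 0.3},
  {"dx": -0.006, "dy": 0.04, "dz": 0.002, "wx": 0, "wy": 0, "wz": 0, "claw": 0.3},
  {"dx": 0, "dy": 0, "dz": 0, "wx": 0, "wy": 0, "wz": 0, "claw": 0.3},
  {"dx": 0, "dy": 0, "dz": 0, "wx": 0, "wy": 0, "wz": 0, "claw": 0.3},
])

```text
clock: 6.25
tool_pos: [0.4506, 0.0479, 0.1645]
eef_rot: [-0.088, 0.994, 0.005, 0.06]
contact_force: [0.2, 0.3, -0.9]
opening: 0.494
```

```bash
python3 - <<'E'
from h import *
import pickle
go(rk(-.096,0,.005+.030),tool(EX,EY)); go(rk(-.096,0,.030))
st=r.get_state()
out=[]
for n in('scene','side'):
    s=snapshot(n); save(s,n+'2.png'); pickle.dump(s,open(n+'2.pkl','wb'))
    x,y=(285,130) if n=='scene' else (240,90)
    im=cv2.cvtColor(s['color'],cv2.COLOR_RGB2BGR)
    g=st['tool_pos']-.0298*EZ+.006*EX  # expected wedge origin
    for P in [g+.066*EX+.022*EY,g+.066*EX-.022*EY,g-.028*EX-.022*EY,g-.028*EX+.022*EY]:
        u=proj(s,P)[0]; 
        cv2.circle(im,tuple(np.round(u).astype(int)),0,(0,255,0),-1)
    out.append(cv2.resize(im[y:y+150,x:x+180],(480,400),interpolation=cv2.INTER_NEAREST)[:,:])
cv2.imwrite('pics/c2.png',cv2.resize(np.hstack(out),(800,333)))
E
```

```text
turn [0.0003 0.001  0.0058]
at 6.25 [0.4506 0.0479 0.1645] shift [-0.0089 -0.0008  0.098 ] F [ 0.24  0.34 -0.88]
at 6.25 [0.4506 0.0479 0.1645] shift [-0.0087 -0.0009  0.103 ] F [ 0.24  0.34 -0.88]
```

View pics/c2.png

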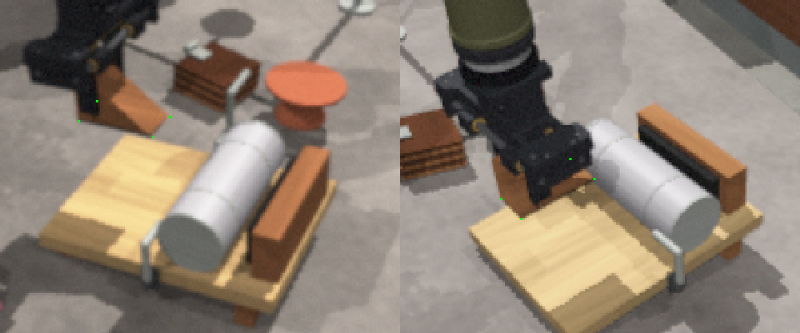

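The wedge hangs level with the board as predicted: the green corner marks fall on its sole corners. I lower it to 5 mm above the board, then feel for the board.

Request:
drive_tool([
  {"dx": -0.003, "dy": 0, "dz": 0.03, "wx": 0, "wy": 0, "wz": 0.006, "claw": 0.3},
  {"dx": -0.003, "dy": 0, "dz": 0.03, "wx": 0, "wy": 0, "wz": 0, "claw": 0.3},
  {"dx": -0.003, "dy": 0, "dz": 0.025, "wx": 0, "wy": 0, "wz": 0, "claw": 0.3},
  {"dx": 0, "dy": 0, "dz": 0.012, "wx": 0, "wy": 0, "wz": 0, "claw": 0.3},
  {"dx": 0, "dy": 0, "dz": 0, "wx": 0, "wy": 0, "wz": 0, "claw": 0.3},
  {"dx": 0, "dy": 0, "dz": 0, "wx": 0, "wy": 0, "wz": 0, "claw": 0.3},
])

```text
clock: 6.95
tool_pos: [0.469, 0.0452, 0.1027]
eef_rot: [-0.081, 0.995, 0.002, 0.058]
contact_force: [-0.1, 0.1, -0.3]
opening: 0.492
```

Request:
drive_tool([
  {"dx": 0, "dy": 0, "dz": 0.002, "wx": 0, "wy": 0, "wz": 0, "claw": 0.3},
  {"dx": 0, "dy": 0, "dz": 0.001, "wx": 0, "wy": 0, "wz": 0, "claw": 0.3},
  {"dx": 0, "dy": 0, "dz": 0, "wx": 0, "wy": 0, "wz": 0, "claw": 0.3},
])

```text
clock: 7.25
tool_pos: [0.4694, 0.0461, 0.1001]
eef_rot: [-0.082, 0.995, 0.002, 0.058]
contact_force: [-0.2, 0.1, -1.5]
opening: 0.496
```

```bash
python3 - <<'E'
from h import *
go(rk(-.096,0,.030),tool(EX,EY))
E
```

```text
turn [-0.0062 -0.0038 -0.0051]
at 7.25 [0.4694 0.0461 0.1001] shift [0.0016 0.0042 0.0369] F [-0.2   0.06 -1.47]
```

Request:
drive_tool([
  {"dx": 0, "dy": 0.001, "dz": 0.01, "wx": 0, "wy": 0, "wz": 0, "claw": 0.3},
  {"dx": 0, "dy": 0.001, "dz": 0.01, "wx": 0, "wy": 0, "wz": 0, "claw": 0.3},
  {"dx": 0, "dy": 0, "dz": 0, "wx": 0, "wy": 0, "wz": 0, "claw": 0.3},
])

```text
clock: 7.55
tool_pos: [0.471, 0.0473, 0.0879]
eef_rot: [-0.083, 0.995, 0.001, 0.057]
contact_force: [-0.4, 0.1, -1.2]
opening: 0.497
```

```bash
python3 - <<'E'
from h import *
go(rk(-.096,0,.030),tool(EX,EY)); s=r.get_state(); print(s['q'].round(3),s['opening'])
E
```

```text
turn [-0.0075 -0.0069 -0.0029]
at 7.55 [0.471  0.0473 0.0879] shift [0.0018 0.0032 0.0246] F [-0.42  0.11 -1.15]
[-0.163  0.787 -0.067  2.248  1.663  0.059 -0.13 ] 0.49723241648582983
```

Joint 6 is near its lower limit (0.059), so turning is clipped there. Further out should free it, so I move 25 mm uphill, still above the board and clear of the tin.

Request:
drive_tool([
  {"dx": -0.006, "dy": 0.001, "dz": 0, "wx": -0.003, "wy": -0.003, "wz": 0, "claw": 0.3},
  {"dx": -0.006, "dy": 0.001, "dz": 0, "wx": -0.002, "wy": -0.002, "wz": 0, "claw": 0.3},
  {"dx": -0.006, "dy": 0.001, "dz": 0, "wx": -0.002, "wy": -0.002, "wz": 0, "claw": 0.3},
  {"dx": -0.005, "dy": 0, "dz": 0, "wx": 0, "wy": 0, "wz": 0, "claw": 0.3},
  {"dx": 0, "dy": 0, "dz": 0, "wx": 0, "wy": 0, "wz": 0, "claw": 0.3},
])

```text
clock: 8.05
tool_pos: [0.4929, 0.0539, 0.0911]
eef_rot: [-0.082, 0.995, 0.005, 0.06]
contact_force: [-0.3, 0.3, -1.0]
opening: 0.493
```

```bash
cat >> h.py <<'E'
def rep():
    s=r.get_state();Rt=R.from_quat(s['eef_rot']);d=s['tool_pos']-TOP
    B=np.c_[EX,EY,EZ]
    print('clk',round(s['clock'],2),'board s,y,h',(d@B*1000).round(1),'turn',(Rt.inv()*R.from_matrix(tool(EX,EY))).as_rotvec().round(3),'Fboard',(s['contact_force']@B).round(2),'q',s['q'].round(2),'op',round(s['opening'],3))
E
python3 -c "
from h import *;rep()"
```

```text
clk 8.05 board s,y,h [-71.2  -0.4  55. ] turn [-0.     0.001 -0.005] Fboard [-0.33  0.36 -0.96] q [-0.09  0.79 -0.18  2.18  1.19  0.15  0.34] op 0.493
```

Request:
drive_tool([
  {"dx": 0, "dy": 0, "dz": 0.006, "wx": 0, "wy": 0, "wz": 0, "claw": 0.3},
  {"dx": 0, "dy": 0, "dz": 0.006, "wx": 0, "wy": 0, "wz": 0, "claw": 0.3},
  {"dx": 0, "dy": 0, "dz": 0.006, "wx": 0, "wy": 0, "wz": 0, "claw": 0.3},
  {"dx": 0, "dy": 0, "dz": 0.004, "wx": 0, "wy": 0, "wz": 0, "claw": 0.3},
  {"dx": 0, "dy": 0, "dz": 0, "wx": 0, "wy": 0, "wz": 0, "claw": 0.3},
  {"dx": 0, "dy": 0, "dz": 0, "wx": 0, "wy": 0, "wz": 0, "claw": 0.3},
])

```text
clock: 8.65
tool_pos: [0.4946, 0.0544, 0.0689]
eef_rot: [-0.083, 0.995, 0.005, 0.06]
contact_force: [-0.1, 0.1, -1.2]
opening: 0.495
```

```bash
python3 -c "
from h import *;rep()"
```

```text
clk 8.65 board s,y,h [-72.1  -0.2  32.8] turn [-0.001 -0.    -0.003] Fboard [-0.23  0.15 -1.17] q [-0.17  0.84 -0.06  2.19  1.6   0.05 -0.06] op 0.495
```

Request:
drive_tool([
  {"dx": -0.003, "dy": 0, "dz": 0.001, "wx": 0, "wy": 0, "wz": 0, "claw": 0.3},
  {"dx": -0.002, "dy": 0, "dz": 0.001, "wx": 0, "wy": 0, "wz": 0, "claw": 0.3},
  {"dx": 0, "dy": 0, "dz": 0, "wx": 0, "wy": 0, "wz": 0, "claw": 0.3},
  {"dx": 0, "dy": 0, "dz": 0, "wx": 0, "wy": 0, "wz": 0, "claw": 0.3},
])

```text
clock: 9.05
tool_pos: [0.5, 0.0553, 0.0675]
eef_rot: [-0.083, 0.995, 0.005, 0.06]
contact_force: [0.0, -0.2, -1.2]
opening: 0.496
```

Request:
drive_tool([
  {"dx": 0, "dy": 0, "dz": 0.001, "wx": 0, "wy": 0, "wz": 0, "claw": 0.3},
  {"dx": 0, "dy": 0, "dz": 0, "wx": 0, "wy": 0, "wz": 0, "claw": 0.3},
  {"dx": 0, "dy": 0, "dz": 0, "wx": 0, "wy": 0, "wz": 0, "claw": 0.3},
])

```text
clock: 9.35
tool_pos: [0.5, 0.0553, 0.0666]
eef_rot: [-0.083, 0.995, 0.005, 0.06]
contact_force: [-0.3, 0.3, 3.2]
opening: 0.498
```

```bash
python3 -c "
from h import *;rep()"
```

```text
clk 9.35 board s,y,h [-66.9  -0.3  29.9] turn [-0.001  0.    -0.004] Fboard [0.17 0.34 3.15] q [-0.17  0.84 -0.06  2.17  1.45  0.05  0.09] op 0.498
```

The board is felt at h = 29.9 mm against 29.8 expected. I ease the press slightly and slide uphill.

Request:
drive_tool([
  {"dx": -0.002, "dy": 0, "dz": -0.0004, "wx": 0, "wy": 0, "wz": 0, "claw": 0.3},
  {"dx": -0.003, "dy": 0, "dz": 0, "wx": 0, "wy": 0, "wz": 0, "claw": 0.3},
  {"dx": -0.003, "dy": 0, "dz": 0, "wx": 0, "wy": 0, "wz": 0, "claw": 0.3},
  {"dx": -0.003, "dy": 0, "dz": 0, "wx": 0, "wy": 0, "wz": 0, "claw": 0.3},
  {"dx": -0.002, "dy": 0, "dz": 0, "wx": 0, "wy": 0, "wz": 0, "claw": 0.3},
])

```text
clock: 9.85
tool_pos: [0.5127, 0.0574, 0.0682]
eef_rot: [-0.083, 0.995, 0.005, 0.06]
contact_force: [-2.1, 0.6, 0.2]
opening: 0.497
```

```bash
python3 -c "
from h import *;rep()"
```

```text
clk 9.85 board s,y,h [-54.   -0.4  29.9] turn [-0.001 -0.    -0.004] Fboard [-1.92  0.91  0.46] q [-0.07  0.85 -0.22  2.13  1.26  0.18  0.29] op 0.497
```

Request:
drive_tool([
  {"dx": -0.002, "dy": 0, "dz": 0, "wx": 0, "wy": 0, "wz": 0, "claw": 0.3},
  {"dx": -0.002, "dy": 0, "dz": 0, "wx": 0, "wy": 0, "wz": 0, "claw": 0.3},
  {"dx": -0.002, "dy": 0, "dz": 0, "wx": 0, "wy": 0, "wz": 0, "claw": 0.3},
  {"dx": -0.001, "dy": 0, "dz": 0, "wx": 0, "wy": 0, "wz": 0, "claw": 0.3},
])

```text
clock: 10.25
tool_pos: [0.5199, 0.0587, 0.0691]
eef_rot: [-0.083, 0.995, 0.005, 0.06]
contact_force: [-1.8, 0.7, 1.3]
opening: 0.497
```

Request:
drive_tool([
  {"dx": -0.001, "dy": 0, "dz": 0, "wx": 0, "wy": 0, "wz": 0, "claw": 0.3},
  {"dx": -0.001, "dy": 0, "dz": 0, "wx": 0, "wy": 0, "wz": 0, "claw": 0.3},
  {"dx": -0.001, "dy": 0, "dz": 0, "wx": 0, "wy": 0, "wz": 0, "claw": 0.3},
])

```text
clock: 10.55
tool_pos: [0.5218, 0.0591, 0.0693]
eef_rot: [-0.083, 0.995, 0.005, 0.059]
contact_force: [-6.5, -0.5, 3.7]
opening: 0.496
```

```bash
python3 -c "
from h import *;rep()"
```

```text
clk 10.55 board s,y,h [-44.6  -0.2  29.9] turn [-0.001 -0.001 -0.003] Fboard [-5.96  0.59  4.49] q [-0.03  0.85 -0.28  2.1   1.19  0.23  0.36] op 0.496
```

Touch comes at origin s ≈ −38.6 mm, as predicted. From here I go in small steps and read the force.

Request:
drive_tool([
  {"dx": -0.0005, "dy": 0, "dz": 0, "wx": 0, "wy": 0, "wz": 0, "claw": 0.3},
])

```text
clock: 10.65
tool_pos: [0.5218, 0.059, 0.0693]
eef_rot: [-0.083, 0.995, 0.005, 0.059]
contact_force: [-5.4, -0.3, 5.0]
opening: 0.494
```

Request:
drive_tool([
  {"dx": -0.0005, "dy": 0, "dz": 0, "wx": 0, "wy": 0, "wz": 0, "claw": 0.3},
])

```text
clock: 10.75
tool_pos: [0.5219, 0.059, 0.0694]
eef_rot: [-0.083, 0.995, 0.004, 0.058]
contact_force: [-7.1, -0.5, 3.2]
opening: 0.494
```

Request:
drive_tool([
  {"dx": 0, "dy": 0, "dz": 0, "wx": 0, "wy": 0, "wz": 0, "claw": 0.3},
])

```text
clock: 10.85
tool_pos: [0.522, 0.059, 0.0693]
eef_rot: [-0.083, 0.995, 0.004, 0.058]
contact_force: [-5.4, -1.4, 4.0]
opening: 0.498
```

```bash
python3 -c "
from h import *;rep()"
```

```text
clk 10.85 board s,y,h [-44.5  -0.3  29.9] turn [-0.001 -0.003 -0.003] Fboard [-5.06 -0.47  4.69] q [-0.03  0.85 -0.29  2.1   1.19  0.24  0.37] op 0.498
```

Request:
drive_tool([
  {"dx": 0, "dy": 0, "dz": -0.0007, "wx": 0, "wy": 0, "wz": 0, "claw": 0.3},
  {"dx": 0, "dy": 0, "dz": 0, "wx": 0, "wy": 0, "wz": 0, "claw": 0.3},
])

```text
clock: 11.05
tool_pos: [0.5235, 0.0592, 0.0701]
eef_rot: [-0.083, 0.995, 0.005, 0.06]
contact_force: [-1.1, -0.8, -2.3]
opening: 0.497
```

Request:
drive_tool([
  {"dx": -0.0005, "dy": 0, "dz": 0, "wx": 0, "wy": 0, "wz": 0, "claw": 0.3},
])

```text
clock: 11.15
tool_pos: [0.5243, 0.0593, 0.0701]
eef_rot: [-0.083, 0.995, 0.005, 0.06]
contact_force: [-2.0, -1.0, -2.5]
opening: 0.493
```

```bash
python3 - <<'E'
from h import *;rep()
import pickle
a=cv2.imread('pics/scene0.png');b=cv2.imread('pics/side0.png')
a2=snapshot('scene');b2=snapshot('side');save(a2,'scene3.png');save(b2,'side3.png')
def p(im,x,y): return cv2.resize(im[y:y+75,x:x+100],(400,300),interpolation=cv2.INTER_CUBIC)
A=cv2.imread('pics/scene3.png');B=cv2.imread('pics/side3.png')
cv2.imwrite('pics/c3.png',np.vstack([np.hstack([p(a,340,175),p(A,340,175)]),np.hstack([p(b,305,130),p(B,305,130)])]))
E
```

```text
clk 11.15 board s,y,h [-42.1  -0.4  30.4] turn [-0.001  0.    -0.004] Fboard [-2.46 -0.61 -2.2 ] q [-0.02  0.85 -0.29  2.09  1.18  0.24  0.37] op 0.493
```

View pics/c3.png

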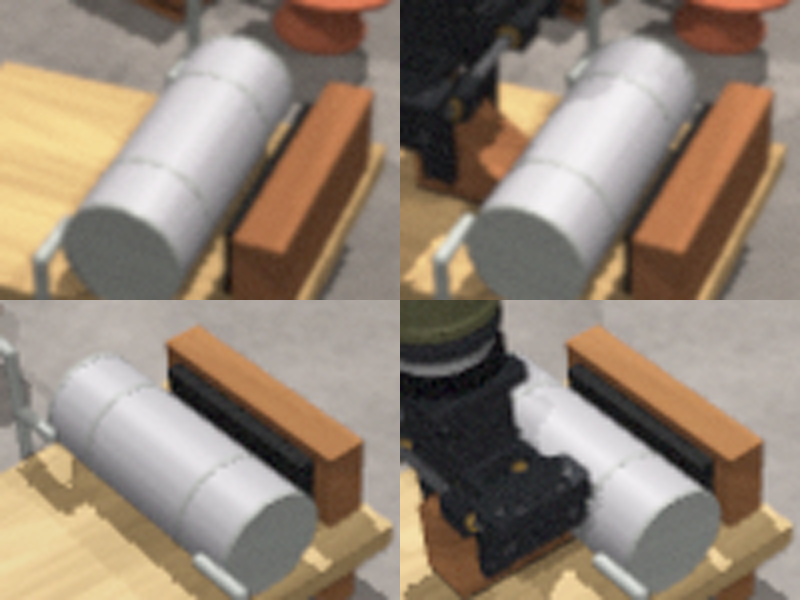

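Once the press was eased, the wedge moved and the tin rolled up about 2 mm; the nose gap is narrower at (235,250) in the panels. I continue with a light press.

Request:
drive_tool([
  {"dx": -0.001, "dy": 0, "dz": 0.0003, "wx": 0, "wy": 0, "wz": 0, "claw": 0.3},
  {"dx": -0.001, "dy": 0, "dz": 0, "wx": 0, "wy": 0, "wz": 0, "claw": 0.3},
])

```text
clock: 11.45
tool_pos: [0.526, 0.0596, 0.0702]
eef_rot: [-0.083, 0.995, 0.005, 0.06]
contact_force: [-2.4, -0.4, -1.6]
opening: 0.499
```

```bash
python3 -c "
from h import *;rep()"
```

```text
clk 11.45 board s,y,h [-40.4  -0.4  30.2] turn [-0.001 -0.    -0.003] Fboard [-2.61 -0.03 -1.31] q [-0.02  0.85 -0.3   2.09  1.17  0.25  0.38] op 0.499
```

Request:
drive_tool([
  {"dx": -0.001, "dy": 0, "dz": 0, "wx": 0, "wy": 0, "wz": 0, "claw": 0.3},
  {"dx": -0.001, "dy": 0, "dz": 0, "wx": 0, "wy": 0, "wz": 0, "claw": 0.3},
])

```text
clock: 11.65
tool_pos: [0.5282, 0.0601, 0.0705]
eef_rot: [-0.083, 0.995, 0.005, 0.06]
contact_force: [-2.0, -0.4, -1.4]
opening: 0.495
```

```bash
python3 -c "
from h import *;rep()"
```

```text
clk 11.65 board s,y,h [-38.1  -0.3  30.3] turn [-0.001  0.    -0.003] Fboard [-2.15 -0.11 -1.18] q [-0.01  0.86 -0.31  2.08  1.16  0.26  0.39] op 0.495
```

Request:
drive_tool([
  {"dx": -0.001, "dy": 0, "dz": 0, "wx": 0, "wy": 0, "wz": 0, "claw": 0.3},
  {"dx": -0.001, "dy": 0, "dz": 0, "wx": 0, "wy": 0, "wz": 0, "claw": 0.3},
])

```text
clock: 11.85
tool_pos: [0.5301, 0.0605, 0.0708]
eef_rot: [-0.083, 0.995, 0.005, 0.06]
contact_force: [-1.5, -0.6, -2.6]
opening: 0.497
```

Request:
drive_tool([
  {"dx": -0.001, "dy": 0, "dz": 0, "wx": 0, "wy": 0, "wz": 0, "claw": 0.3},
])

```text
clock: 11.95
tool_pos: [0.531, 0.0606, 0.0709]
eef_rot: [-0.083, 0.995, 0.005, 0.06]
contact_force: [-2.0, -1.1, -3.4]
opening: 0.496
```

Request:
drive_tool([
  {"dx": -0.0005, "dy": 0, "dz": 0, "wx": 0, "wy": 0, "wz": 0, "claw": 0.3},
  {"dx": 0, "dy": 0, "dz": 0, "wx": 0, "wy": 0, "wz": 0, "claw": 0.3},
])

```text
clock: 12.15
tool_pos: [0.5317, 0.0607, 0.071]
eef_rot: [-0.083, 0.995, 0.005, 0.06]
contact_force: [-1.4, 0.2, -2.6]
opening: 0.498
```

```bash
python3 -c "
from h import *;rep()"
```

```text
clk 12.15 board s,y,h [-34.5  -0.3  30.3] turn [-0.001  0.001 -0.004] Fboard [-1.61  0.41 -2.44] q [-0.    0.86 -0.33  2.07  1.15  0.27  0.41] op 0.498
```

Request:
drive_tool([
  {"dx": -0.001, "dy": 0, "dz": 0.0003, "wx": 0, "wy": 0, "wz": 0, "claw": 0.3},
  {"dx": -0.001, "dy": 0, "dz": 0, "wx": 0, "wy": 0, "wz": 0, "claw": 0.3},
])

```text
clock: 12.35
tool_pos: [0.533, 0.0609, 0.0708]
eef_rot: [-0.083, 0.995, 0.005, 0.059]
contact_force: [-3.3, -1.4, -0.1]
opening: 0.497
```

Request:
drive_tool([
  {"dx": -0.001, "dy": 0, "dz": 0, "wx": 0, "wy": 0, "wz": 0, "claw": 0.3},
])

```text
clock: 12.45
tool_pos: [0.5341, 0.0611, 0.071]
eef_rot: [-0.083, 0.995, 0.005, 0.06]
contact_force: [-2.9, -1.2, -0.4]
opening: 0.492
```

Request:
drive_tool([
  {"dx": -0.001, "dy": 0, "dz": 0, "wx": 0, "wy": 0, "wz": 0, "claw": 0.3},
])

```text
clock: 12.55
tool_pos: [0.5353, 0.0613, 0.0711]
eef_rot: [-0.083, 0.995, 0.005, 0.06]
contact_force: [-4.7, -1.2, -0.0]
opening: 0.494
```

```bash
python3 -c "
from h import *;rep()"
```

```text
clk 12.55 board s,y,h [-30.9  -0.4  30. ] turn [-0.001 -0.    -0.003] Fboard [-4.78 -0.35  0.58] q [ 0.01  0.86 -0.34  2.06  1.13  0.29  0.43] op 0.494
```

Request:
drive_tool([
  {"dx": -0.0005, "dy": 0, "dz": 0, "wx": 0, "wy": 0, "wz": 0, "claw": 0.3},
])

```text
clock: 12.65
tool_pos: [0.5353, 0.0612, 0.0711]
eef_rot: [-0.083, 0.995, 0.005, 0.059]
contact_force: [-5.3, -1.2, 1.0]
opening: 0.493
```

Request:
drive_tool([
  {"dx": -0.0005, "dy": 0, "dz": 0, "wx": 0, "wy": 0, "wz": 0, "claw": 0.3},
])

```text
clock: 12.75
tool_pos: [0.5353, 0.0612, 0.071]
eef_rot: [-0.083, 0.995, 0.005, 0.059]
contact_force: [-5.4, -0.5, 1.0]
opening: 0.5
```

```bash
python3 -c "
from h import *;rep()"
```

```text
clk 12.75 board s,y,h [-30.9  -0.4  30. ] turn [-0.001 -0.002 -0.003] Fboard [-5.24  0.47  1.63] q [ 0.01  0.86 -0.35  2.06  1.13  0.29  0.44] op 0.5
```

Request:
drive_tool([
  {"dx": -0.0005, "dy": 0, "dz": -0.0003, "wx": 0, "wy": 0, "wz": 0, "claw": 0.3},
  {"dx": 0, "dy": 0, "dz": 0, "wx": 0, "wy": 0, "wz": 0, "claw": 0.3},
])

```text
clock: 12.95
tool_pos: [0.5354, 0.0612, 0.0713]
eef_rot: [-0.083, 0.995, 0.004, 0.059]
contact_force: [-6.4, -1.4, 0.4]
opening: 0.497
```

```bash
python3 -c "
from h import *;rep()"
```

```text
clk 12.95 board s,y,h [-30.8  -0.4  30.2] turn [-0.001 -0.002 -0.003] Fboard [-6.44 -0.26  1.21] q [ 0.01  0.86 -0.35  2.06  1.12  0.3   0.44] op 0.497
```

Request:
drive_tool([
  {"dx": -0.0005, "dy": 0, "dz": 0, "wx": 0, "wy": 0, "wz": 0, "claw": 0.3},
])

```text
clock: 13.05
tool_pos: [0.5354, 0.0612, 0.0712]
eef_rot: [-0.083, 0.995, 0.004, 0.058]
contact_force: [-8.1, -1.1, 0.1]
opening: 0.499
```

```bash
python3 - <<'E'
from h import *;rep()
a2=snapshot('scene');b2=snapshot('side');save(a2,'scene4.png');save(b2,'side4.png')
def p(im,x,y): return cv2.resize(im[y:y+75,x:x+100],(400,300),interpolation=cv2.INTER_CUBIC)
A=cv2.imread('pics/scene4.png');B=cv2.imread('pics/side4.png')
cv2.imwrite('pics/c4.png',np.hstack([p(A,350,175),p(B,315,130)]))
E
```

```text
clk 13.05 board s,y,h [-30.8  -0.4  30.1] turn [-0.001 -0.003 -0.003] Fboard [-8.08  0.3   1.1 ] q [ 0.01  0.86 -0.35  2.06  1.12  0.3   0.44] op 0.499
```

View pics/c4.png

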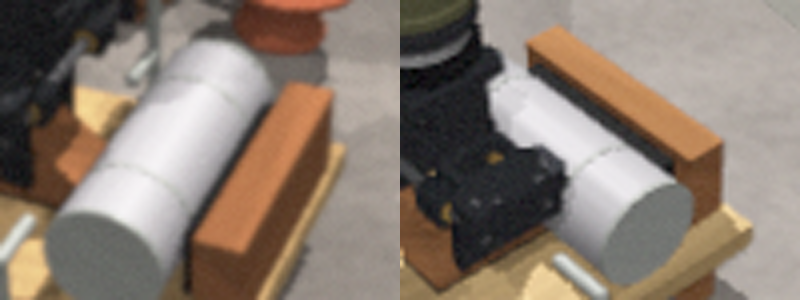

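The tin touches the nose: the push rises from 5 to 8 N with no further travel. I lean a little more, then hold for over a second.

Request:
drive_tool([
  {"dx": -0.0005, "dy": 0, "dz": 0, "wx": 0, "wy": 0, "wz": 0, "claw": 0.3},
  {"dx": 0, "dy": 0, "dz": 0, "wx": 0, "wy": 0, "wz": 0, "claw": 0.3},
  {"dx": 0, "dy": 0, "dz": 0, "wx": 0, "wy": 0, "wz": 0, "claw": 0.3},
])

```text
clock: 13.45
tool_pos: [0.5354, 0.0612, 0.0712]
eef_rot: [-0.083, 0.995, 0.004, 0.058]
contact_force: [-8.9, -1.5, 1.1]
opening: 0.495
```

```bash
python3 -c "
from h import *;rep()"
```

```text
clk 13.45 board s,y,h [-30.8  -0.4  30.1] turn [-0.002 -0.004 -0.003] Fboard [-8.81  0.    2.21] q [ 0.01  0.86 -0.35  2.06  1.12  0.3   0.44] op 0.495
```

Request:
drive_tool([
  {"dx": -0.0003, "dy": 0, "dz": 0, "wx": 0, "wy": 0, "wz": 0, "claw": 0.3},
  {"dx": 0, "dy": 0, "dz": 0, "wx": 0, "wy": 0, "wz": 0, "claw": 0.3},
  {"dx": 0, "dy": 0, "dz": 0, "wx": 0, "wy": 0, "wz": 0, "claw": 0.3},
  {"dx": 0, "dy": 0, "dz": 0, "wx": 0, "wy": 0, "wz": 0, "claw": 0.3},
  {"dx": 0, "dy": 0, "dz": 0, "wx": 0, "wy": 0, "wz": 0, "claw": 0.3},
  {"dx": 0, "dy": 0, "dz": 0, "wx": 0, "wy": 0, "wz": 0, "claw": 0.3},
  {"dx": 0, "dy": 0, "dz": 0, "wx": 0, "wy": 0, "wz": 0, "claw": 0.3},
  {"dx": 0, "dy": 0, "dz": 0, "wx": 0, "wy": 0, "wz": 0, "claw": 0.3},
  {"dx": 0, "dy": 0, "dz": 0, "wx": 0, "wy": 0, "wz": 0, "claw": 0.3},
  {"dx": 0, "dy": 0, "dz": 0, "wx": 0, "wy": 0, "wz": 0, "claw": 0.3},
  {"dx": 0, "dy": 0, "dz": 0, "wx": 0, "wy": 0, "wz": 0, "claw": 0.3},
  {"dx": 0, "dy": 0, "dz": 0, "wx": 0, "wy": 0, "wz": 0, "claw": 0.3},
])

```text
clock: 14.65
tool_pos: [0.5354, 0.0612, 0.0712]
eef_rot: [-0.083, 0.995, 0.004, 0.058]
contact_force: [-8.0, -1.9, 1.6]
opening: 0.494
```

```bash
python3 -c "
from h import *;rep()"
```

```text
clk 14.65 board s,y,h [-30.8  -0.5  30.1] turn [-0.002 -0.004 -0.003] Fboard [-7.92 -0.5   2.59] q [ 0.01  0.86 -0.35  2.05  1.12  0.3   0.45] op 0.494
```

The reading holds at about 8–9 N. An earlier stick was sole friction under too much press, so I check that this stop is the bumper. I back off the push slightly and ease the press: the wedge moves on freely only if it was just stuck.

Request:
drive_tool([
  {"dx": 0.0005, "dy": 0, "dz": -0.0004, "wx": 0, "wy": 0, "wz": 0, "claw": 0.3},
  {"dx": 0, "dy": 0, "dz": -0.0003, "wx": 0, "wy": 0, "wz": 0, "claw": 0.3},
  {"dx": 0, "dy": 0, "dz": 0, "wx": 0, "wy": 0, "wz": 0, "claw": 0.3},
])

```text
clock: 14.95
tool_pos: [0.5356, 0.0612, 0.0717]
eef_rot: [-0.083, 0.995, 0.004, 0.058]
contact_force: [-6.0, -0.3, -2.2]
opening: 0.499
```

```bash
python3 -c "
from h import *;rep()"
```

```text
clk 14.95 board s,y,h [-30.6  -0.4  30.6] turn [-0.001 -0.003 -0.003] Fboard [-6.24  0.71 -1.5 ] q [ 0.01  0.86 -0.35  2.05  1.12  0.3   0.45] op 0.499
```

With almost no press it still does not advance at 6 N, so the bumper is met. I re-seat the wedge with a light press and hold about 8–9 N once more.

Request:
drive_tool([
  {"dx": -0.0005, "dy": 0, "dz": 0.0003, "wx": 0, "wy": 0, "wz": 0, "claw": 0.3},
  {"dx": -0.0003, "dy": 0, "dz": 0, "wx": 0, "wy": 0, "wz": 0, "claw": 0.3},
  {"dx": 0, "dy": 0, "dz": 0, "wx": 0, "wy": 0, "wz": 0, "claw": 0.3},
])

```text
clock: 15.25
tool_pos: [0.5355, 0.0612, 0.0714]
eef_rot: [-0.083, 0.995, 0.004, 0.057]
contact_force: [-8.3, -1.1, 0.2]
opening: 0.495
```

```bash
python3 -c "
from h import *;rep()"
```

```text
clk 15.25 board s,y,h [-30.7  -0.4  30.3] turn [-0.002 -0.005 -0.003] Fboard [-8.24  0.28  1.23] q [ 0.01  0.86 -0.36  2.05  1.12  0.31  0.45] op 0.495
```

Request:
drive_tool([
  {"dx": 0, "dy": 0, "dz": 0.0003, "wx": 0, "wy": 0, "wz": 0, "claw": 0.3},
  {"dx": 0, "dy": 0, "dz": 0, "wx": 0, "wy": 0, "wz": 0, "claw": 0.3},
  {"dx": 0, "dy": 0, "dz": 0, "wx": 0, "wy": 0, "wz": 0, "claw": 0.3},
  {"dx": 0, "dy": 0, "dz": 0, "wx": 0, "wy": 0, "wz": 0, "claw": 0.3},
  {"dx": 0, "dy": 0, "dz": 0, "wx": 0, "wy": 0, "wz": 0, "claw": 0.3},
  {"dx": 0, "dy": 0, "dz": 0, "wx": 0, "wy": 0, "wz": 0, "claw": 0.3},
  {"dx": 0, "dy": 0, "dz": 0, "wx": 0, "wy": 0, "wz": 0, "claw": 0.3},
  {"dx": 0, "dy": 0, "dz": 0, "wx": 0, "wy": 0, "wz": 0, "claw": 0.3},
  {"dx": 0, "dy": 0, "dz": 0, "wx": 0, "wy": 0, "wz": 0, "claw": 0.3},
  {"dx": 0, "dy": 0, "dz": 0, "wx": 0, "wy": 0, "wz": 0, "claw": 0.3},
])

```text
clock: 16.25
tool_pos: [0.5355, 0.0612, 0.0712]
eef_rot: [-0.083, 0.995, 0.004, 0.057]
contact_force: [-8.5, -1.2, 1.6]
opening: 0.495
```

```bash
python3 -c "
from h import *;rep()"
```

```text
clk 16.25 board s,y,h [-30.7  -0.5  30.1] turn [-0.002 -0.005 -0.003] Fboard [-8.27  0.3   2.64] q [ 0.01  0.86 -0.35  2.05  1.12  0.3   0.45] op 0.495
```

Request:
drive_tool([
  {"dx": 0, "dy": 0, "dz": 0, "wx": 0, "wy": 0, "wz": 0, "claw": 0.8},
  {"dx": 0, "dy": 0, "dz": 0, "wx": 0, "wy": 0, "wz": 0, "claw": 0.8},
  {"dx": 0, "dy": 0, "dz": 0, "wx": 0, "wy": 0, "wz": 0, "claw": 0.8},
  {"dx": 0, "dy": 0, "dz": 0, "wx": 0, "wy": 0, "wz": 0, "claw": 0.8},
  {"dx": 0, "dy": 0, "dz": 0, "wx": 0, "wy": 0, "wz": 0, "claw": 0.8},
])

```text
clock: 16.75
tool_pos: [0.5389, 0.0619, 0.0721]
eef_rot: [-0.083, 0.995, 0.005, 0.06]
contact_force: [-0.6, -0.4, 0.7]
opening: 0.801
```

```bash
python3 -c "
from h import *;rep()"
```

```text
clk 16.75 board s,y,h [-27.1  -0.3  30.5] turn [-0.001  0.001 -0.004] Fboard [-0.55 -0.3   0.73] q [ 0.01  0.86 -0.35  2.05  1.12  0.3   0.45] op 0.801
```

Request:
drive_tool([
  {"dx": 0.002, "dy": 0, "dz": -0.01, "wx": 0, "wy": 0, "wz": 0, "claw": 0.8},
  {"dx": 0, "dy": 0, "dz": -0.02, "wx": 0, "wy": 0, "wz": 0, "claw": 0.8},
  {"dx": 0, "dy": 0, "dz": -0.03, "wx": 0, "wy": 0, "wz": 0, "claw": 0.8},
  {"dx": 0, "dy": 0, "dz": -0.03, "wx": 0, "wy": 0, "wz": 0, "claw": 0.8},
  {"dx": 0, "dy": 0, "dz": -0.03, "wx": 0, "wy": 0, "wz": 0, "claw": 0.5},
  {"dx": 0, "dy": 0, "dz": -0.03, "wx": 0, "wy": 0, "wz": 0, "claw": 0.2},
  {"dx": 0, "dy": 0, "dz": -0.01, "wx": 0, "wy": 0, "wz": 0, "claw": 0},
  {"dx": 0, "dy": 0, "dz": 0, "wx": 0, "wy": 0, "wz": 0, "claw": 0},
  {"dx": 0, "dy": 0, "dz": 0, "wx": 0, "wy": 0, "wz": 0, "claw": 0},
])

```text
clock: 17.65
tool_pos: [0.517, 0.0579, 0.2298]
eef_rot: [-0.083, 0.995, 0.004, 0.059]
contact_force: [-0.4, -0.1, 0.4]
opening: 0.371
```

```bash
python3 - <<'E'
from h import *;rep()
# gate handle geometry in board coordinates
piv=C+[0,0,.036]+.004*np.array([np.cos(YAW),np.sin(YAW),0]); B=np.c_[EX,EY,EZ]
print('pivot',((piv-TOP)@B*1000).round(1))
for a in(0,.3,.6,.9,1.1,1.3):
    h=piv+.15*EY+.095*(np.cos(a)*EZ-np.sin(a)*EX); print(a,((h-TOP)@B*1000).round(1),h.round(4))
a2=snapshot('scene');b2=snapshot('side');save(a2,'scene5.png');save(b2,'side5.png')
A=cv2.imread('pics/scene5.png');Bm=cv2.imread('pics/side5.png')
def p(im,x,y): return cv2.resize(im[y:y+120,x:x+160],(400,300),interpolation=cv2.INTER_CUBIC)
cv2.imwrite('pics/c5.png',np.hstack([p(A,290,150),p(Bm,255,115)]))
E
```

```text
clk 17.65 board s,y,h [-30.3  -0.6 189.8] turn [-0.001 -0.001 -0.004] Fboard [-0.37  0.    0.45] q [ 0.25  0.62 -0.72  1.99  0.72  0.66  0.81] op 0.371
pivot [ 2.9  0.  -9.4]
0 [  2.9 150.   85.6] [0.5364 0.214  0.1303]
0.3 [-25.2 150.   81.3] [0.5094 0.2094 0.1227]
0.6 [-50.7 150.   69. ] [0.4858 0.2053 0.1074]
0.9 [-71.5 150.   49.6] [0.4678 0.2022 0.0857]
1.1 [-81.8 150.   33.7] [0.4596 0.2008 0.0686]
1.3 [-88.6 150.   16. ] [0.455  0.2    0.0503]
```

View pics/c5.png

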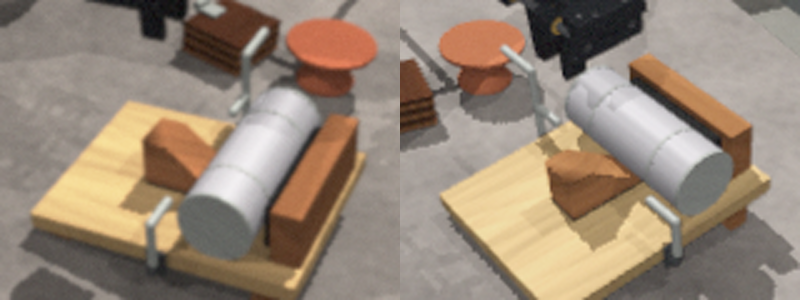

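The wedge stands flat against the middle of the tin, which is off the prongs and at the bumper (scene panel tin at (250,170)). Next is the gate, after a quick clearance check on the bystanders.

```bash
python3 - <<'E'
from h import *
import pickle
a=pickle.load(open('scene0.pkl','rb'));B=np.c_[EX,EY,EZ]
for n,u,v,z in(('stand',420,167,.058),('coasters',382,163,.03)):
    p=onz(a,u,v,z);print(n,p.round(3),((p-TOP)@B*1000).round(0))
E
```

```text
stand [0.548 0.364 0.058] [ 31. 296.   9.]
coasters [0.426 0.348 0.03 ] [-95. 300.  -4.]
```

Request:
drive_tool([
  {"dx": -0.015, "dy": 0.039, "dz": 0, "wx": 0, "wy": 0, "wz": 0, "claw": 0},
  {"dx": -0.015, "dy": 0.039, "dz": 0, "wx": 0, "wy": 0, "wz": 0, "claw": 0},
  {"dx": -0.015, "dy": 0.039, "dz": 0, "wx": 0, "wy": 0, "wz": 0, "claw": 0},
  {"dx": -0.014, "dy": 0.036, "dz": 0, "wx": 0, "wy": 0, "wz": 0, "claw": 0},
  {"dx": 0, "dy": 0, "dz": 0, "wx": 0, "wy": 0, "wz": 0, "claw": 0},
  {"dx": 0, "dy": 0, "dz": 0, "wx": 0, "wy": 0, "wz": 0, "claw": 0},
])

```text
clock: 18.35
tool_pos: [0.5492, 0.2195, 0.2361]
eef_rot: [-0.084, 0.995, 0.004, 0.059]
contact_force: [0.1, -1.3, -0.3]
opening: 0.003
```

```bash
python3 -c "
from h import *;rep()"
```

```text
clk 18.35 board s,y,h [ 29.  153.3 189. ] turn [-0.001 -0.002 -0.001] Fboard [-0.17 -1.26 -0.25] q [-0.07  0.69 -0.69  1.78  0.68  0.8   0.63] op 0.003
```

Request:
drive_tool([
  {"dx": 0, "dy": 0, "dz": 0.03, "wx": 0, "wy": 0, "wz": 0, "claw": 0},
  {"dx": 0, "dy": 0, "dz": 0.03, "wx": 0, "wy": 0, "wz": 0, "claw": 0},
  {"dx": 0, "dy": 0, "dz": 0.03, "wx": 0, "wy": 0, "wz": 0, "claw": 0},
  {"dx": 0, "dy": 0, "dz": 0.023, "wx": 0, "wy": 0, "wz": 0, "claw": 0},
  {"dx": 0, "dy": 0, "dz": 0, "wx": 0, "wy": 0, "wz": 0, "claw": 0},
  {"dx": 0, "dy": 0, "dz": 0, "wx": 0, "wy": 0, "wz": 0, "claw": 0},
])

```text
clock: 18.95
tool_pos: [0.563, 0.2196, 0.125]
eef_rot: [-0.082, 0.995, 0.004, 0.059]
contact_force: [-0.2, 0.4, 0.9]
opening: 0.001
```

Request:
drive_tool([
  {"dx": 0.008, "dy": 0, "dz": 0, "wx": 0, "wy": 0, "wz": 0, "claw": 0},
  {"dx": 0.008, "dy": 0, "dz": 0, "wx": 0, "wy": 0, "wz": 0, "claw": 0},
  {"dx": 0.008, "dy": 0, "dz": 0.001, "wx": 0, "wy": 0, "wz": 0, "claw": 0},
  {"dx": 0.008, "dy": 0, "dz": 0.002, "wx": 0, "wy": 0, "wz": 0, "claw": 0},
  {"dx": 0.008, "dy": 0, "dz": 0.002, "wx": 0, "wy": 0, "wz": 0, "claw": 0},
  {"dx": 0, "dy": 0, "dz": 0, "wx": 0, "wy": 0, "wz": 0, "claw": 0},
])

```text
clock: 19.55
tool_pos: [0.5229, 0.2144, 0.1151]
eef_rot: [-0.084, 0.995, 0.004, 0.059]
contact_force: [0.0, -0.7, 0.5]
opening: 0.007
```

```bash
python3 -c "
from h import *;rep()"
```

```text
clk 19.55 board s,y,h [-12.1 152.7  72.1] turn [-0.002 -0.002 -0.002] Fboard [-0.05 -0.68  0.53] q [-0.2   0.82 -0.49  1.96  0.94  0.5   0.36] op 0.007
```

Request:
drive_tool([
  {"dx": 0.006, "dy": 0, "dz": 0.0025, "wx": 0, "wy": 0, "wz": 0, "claw": 0},
  {"dx": 0.006, "dy": 0, "dz": 0.0025, "wx": 0, "wy": 0, "wz": 0, "claw": 0},
  {"dx": 0.006, "dy": 0, "dz": 0.0035, "wx": 0, "wy": 0, "wz": 0, "claw": 0},
  {"dx": 0.006, "dy": 0, "dz": 0.0035, "wx": 0, "wy": 0, "wz": 0, "claw": 0},
  {"dx": 0.0055, "dy": 0, "dz": 0.0045, "wx": 0, "wy": 0, "wz": 0, "claw": 0},
  {"dx": 0.0055, "dy": 0, "dz": 0.0045, "wx": 0, "wy": 0, "wz": 0, "claw": 0},
  {"dx": 0.005, "dy": 0, "dz": 0.005, "wx": 0, "wy": 0, "wz": 0, "claw": 0},
  {"dx": 0.005, "dy": 0, "dz": 0.005, "wx": 0, "wy": 0, "wz": 0, "claw": 0},
  {"dx": 0, "dy": 0, "dz": 0, "wx": 0, "wy": 0, "wz": 0, "claw": 0},
])

```text
clock: 20.45
tool_pos: [0.4832, 0.2076, 0.0786]
eef_rot: [-0.084, 0.995, 0.004, 0.059]
contact_force: [0.3, 0.8, 0.3]
opening: 0.008
```

```bash
python3 - <<'E'
from h import *;rep()
a2=snapshot('scene');b2=snapshot('side');save(a2,'scene6.png');save(b2,'side6.png')
A=cv2.imread('pics/scene6.png');Bm=cv2.imread('pics/side6.png')
def p(im,x,y): return cv2.resize(im[y:y+120,x:x+160],(400,300),interpolation=cv2.INTER_CUBIC)
cv2.imwrite('pics/c6.png',np.hstack([p(A,290,150),p(Bm,235,115)]))
E
```

```text
clk 20.45 board s,y,h [-56.3 152.7  40.6] turn [-0.002 -0.002 -0.002] Fboard [0.5  0.75 0.26] q [-0.34  0.84 -0.3   2.09  1.14  0.29  0.1 ] op 0.008
```

View pics/c6.png

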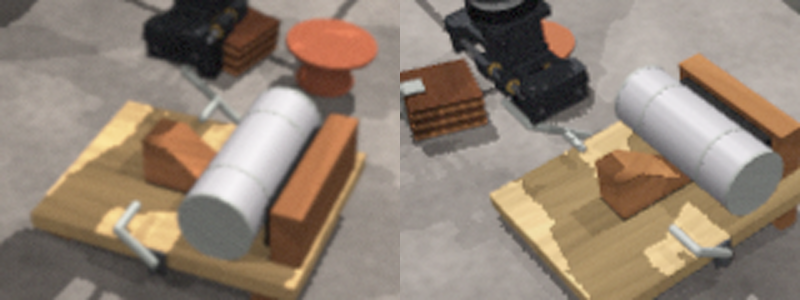

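The gate is folded to about 0.9 rad and the tin and wedge have not moved. To finish, I press from above with the fingertips.

Request:
drive_tool([
  {"dx": 0, "dy": 0, "dz": -0.02, "wx": 0, "wy": 0, "wz": 0, "claw": 0},
  {"dx": 0, "dy": 0, "dz": -0.016, "wx": 0, "wy": 0, "wz": 0, "claw": 0},
  {"dx": 0.01, "dy": 0, "dz": 0, "wx": 0, "wy": 0, "wz": 0, "claw": 0},
  {"dx": 0.011, "dy": 0, "dz": 0, "wx": 0, "wy": 0, "wz": 0, "claw": 0},
  {"dx": 0, "dy": 0, "dz": 0, "wx": 0, "wy": 0, "wz": 0, "claw": 0},
  {"dx": 0.001, "dy": 0, "dz": 0.005, "wx": 0, "wy": 0, "wz": 0, "claw": 0},
  {"dx": 0.001, "dy": 0, "dz": 0.005, "wx": 0, "wy": 0, "wz": 0, "claw": 0},
  {"dx": 0.001, "dy": 0, "dz": 0.005, "wx": 0, "wy": 0, "wz": 0, "claw": 0},
  {"dx": 0.001, "dy": 0, "dz": 0.005, "wx": 0, "wy": 0, "wz": 0, "claw": 0},
  {"dx": 0, "dy": 0, "dz": 0, "wx": 0, "wy": 0, "wz": 0, "claw": 0},
])

```text
clock: 21.55
tool_pos: [0.4576, 0.2033, 0.0913]
eef_rot: [-0.083, 0.995, 0.004, 0.059]
contact_force: [0.2, -0.5, -0.5]
opening: 0.004
```

```bash
python3 -c "
from h import *;rep()"
```

```text
clk 21.55 board s,y,h [-80.6 152.8  56.4] turn [-0.002 -0.001 -0.003] Fboard [ 0.08 -0.57 -0.47] q [-0.38  0.79 -0.25  2.16  1.2   0.24  0.01] op 0.004
```

Tips are at h ≈ 45 mm. I continue down to the stop (TCP h ≈ 32 mm).

Request:
drive_tool([
  {"dx": 0.001, "dy": 0, "dz": 0.005, "wx": 0, "wy": 0, "wz": 0, "claw": 0},
  {"dx": 0.001, "dy": 0, "dz": 0.005, "wx": 0, "wy": 0, "wz": 0, "claw": 0},
  {"dx": 0.001, "dy": 0, "dz": 0.005, "wx": 0, "wy": 0, "wz": 0, "claw": 0},
  {"dx": 0.001, "dy": 0, "dz": 0.004, "wx": 0, "wy": 0, "wz": 0, "claw": 0},
  {"dx": 0, "dy": 0, "dz": 0.003, "wx": 0, "wy": 0, "wz": 0, "claw": 0},
  {"dx": 0, "dy": 0, "dz": 0, "wx": 0, "wy": 0, "wz": 0, "claw": 0},
  {"dx": 0, "dy": 0, "dz": 0, "wx": 0, "wy": 0, "wz": 0, "claw": 0},
])

```text
clock: 22.25
tool_pos: [0.4571, 0.2034, 0.0699]
eef_rot: [-0.083, 0.995, 0.005, 0.06]
contact_force: [0.3, 0.2, 0.5]
opening: 0.005
```

```bash
python3 -c "
from h import *;rep()"
```

```text
clk 22.25 board s,y,h [-83.7 153.   35.2] turn [-0.001  0.001 -0.003] Fboard [0.38 0.18 0.42] q [-0.47  0.83 -0.11  2.18  1.41  0.12 -0.2 ] op 0.005
```

Request:
drive_tool([
  {"dx": 0, "dy": 0, "dz": 0.002, "wx": 0, "wy": 0, "wz": 0, "claw": 0},
  {"dx": 0, "dy": 0, "dz": 0.002, "wx": 0, "wy": 0, "wz": 0, "claw": 0},
  {"dx": 0, "dy": 0, "dz": 0.001, "wx": 0, "wy": 0, "wz": 0, "claw": 0},
  {"dx": 0, "dy": 0, "dz": 0, "wx": 0, "wy": 0, "wz": 0, "claw": 0},
])

```text
clock: 22.65
tool_pos: [0.4573, 0.2034, 0.067]
eef_rot: [-0.083, 0.995, 0.005, 0.061]
contact_force: [-4.8, -2.6, 23.1]
opening: 0.006
```

```bash
python3 - <<'E'
from h import *;rep()
a2=snapshot('scene');b2=snapshot('side');save(a2,'scene7.png');save(b2,'side7.png')
A=cv2.imread('pics/scene7.png');Bm=cv2.imread('pics/side7.png')
def p(im,x,y): return cv2.resize(im[y:y+120,x:x+160],(400,300),interpolation=cv2.INTER_CUBIC)
cv2.imwrite('pics/c7.png',np.hstack([p(A,290,150),p(Bm,235,115)]))
E
```

```text
clk 22.65 board s,y,h [-83.8 153.   32.3] turn [ 0.     0.003 -0.003] Fboard [-2.37 -1.71 23.59] q [-0.48  0.84 -0.09  2.18  1.49  0.11 -0.28] op 0.006
```

View pics/c7.png

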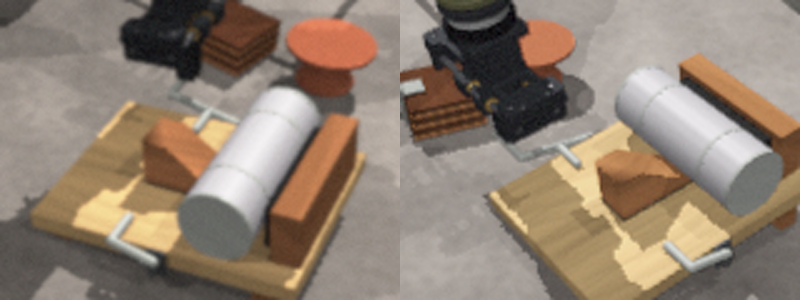

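The stop is reached at TCP h = 32.3 mm (32 predicted for 1.3 rad) with 23 N. I retreat upward and check that the tin has not moved since the push.

Request:
drive_tool([
  {"dx": 0, "dy": 0, "dz": -0.005, "wx": 0, "wy": 0, "wz": 0, "claw": 0},
  {"dx": 0, "dy": 0, "dz": -0.015, "wx": 0, "wy": 0, "wz": 0, "claw": 0},
  {"dx": 0, "dy": 0, "dz": -0.03, "wx": 0, "wy": 0, "wz": 0, "claw": 0},
  {"dx": 0, "dy": 0, "dz": -0.03, "wx": 0, "wy": 0, "wz": 0, "claw": 0},
  {"dx": 0, "dy": 0, "dz": -0.03, "wx": 0, "wy": 0, "wz": 0, "claw": 0},
  {"dx": 0, "dy": 0, "dz": 0, "wx": 0, "wy": 0, "wz": 0, "claw": 0},
  {"dx": 0, "dy": 0, "dz": 0, "wx": 0, "wy": 0, "wz": 0, "claw": 0},
  {"dx": 0, "dy": 0, "dz": 0, "wx": 0, "wy": 0, "wz": 0, "claw": 0},
])

```text
clock: 23.55
tool_pos: [0.4441, 0.2007, 0.1735]
eef_rot: [-0.083, 0.995, 0.004, 0.059]
contact_force: [-0.1, -0.2, -0.5]
opening: 0.001
```

```bash
python3 - <<'E'
from h import *;rep()
for n,(x,y,w,h) in(('scene',(355,225,40,26)),('side',(365,165,25,40))):
    s=snapshot(n);save(s,n+'8.png')
    g=lambda f:np.float32(cv2.cvtColor(cv2.imread(f'pics/{n}{f}.png'),cv2.COLOR_BGR2GRAY)[y:y+h,x:x+w])
    for a,b in((0,4),(4,5),(5,7),(4,8)): print(n,a,b,np.round(cv2.phaseCorrelate(g(a),g(b),cv2.createHanningWindow((w,h),cv2.CV_32F)),2))
# final gate: handle rod expected pixel brightness at angle 1.3 vs 1.15 (scene)
piv=C+[0,0,.036]+.004*np.array([np.cos(YAW),np.sin(YAW),0])
im=cv2.imread('pics/scene8.png')
for a,c in((1.3,(0,0,255)),(1.1,(0,255,0))):
    p=np.array([piv+y*EY+.095*(np.cos(a)*EZ-np.sin(a)*EX) for y in(.125,.175)]); q=np.round(proj(wc:=snapshot('scene'),p)*16).astype(int) if a==1.3 else np.round(proj(wc,p)*16).astype(int)
    cv2.line(im,tuple(q[0]),tuple(q[1]),c,1,cv2.LINE_AA,4)
B=cv2.imread('pics/side8.png')
f=lambda m,x,y:cv2.resize(m[y:y+90,x:x+120],(400,300),interpolation=cv2.INTER_CUBIC)
cv2.imwrite('pics/c8.png',np.hstack([f(im,325,165),f(B,290,120)]))
E
```

```text
clk 23.55 board s,y,h [-84.4 152.5 139.6] turn [-0.002 -0.001 -0.004] Fboard [-0.18 -0.22 -0.47] q [-0.23  0.65 -0.5   2.14  0.88  0.46  0.3 ] op 0.001Traceback (most recent call last):
  File "<stdin>", line 5, in <module>
    return _wrapfunc(a, 'round', decimals=decimals, out=out)
    return _wrapit(obj, method, *args, **kwds)
    conv = _array_converter(obj)
ValueError: setting an array element with a sequence. The requested array has an inhomogeneous shape after 1 dimensions. The detected shape was (2,) + inhomogeneous part.
```

```bash
python3 - <<'E'
from h import *
for n,(x,y,w,h) in(('scene',(355,225,40,26)),('side',(365,165,25,40))):
    s=snapshot(n);save(s,n+'8.png')
    g=lambda f:np.float32(cv2.cvtColor(cv2.imread(f'pics/{n}{f}.png'),cv2.COLOR_BGR2GRAY)[y:y+h,x:x+w])
    for a,b in((0,4),(4,5),(5,7),(4,8)): print(n,a,b,np.round(cv2.phaseCorrelate(g(a),g(b),cv2.createHanningWindow((w,h),cv2.CV_32F))[0],2))
E
```

```text
scene 0 4 [4.74 1.3 ]
scene 4 5 [0.15 0.62]
scene 5 7 [-0.02  0.34]
scene 4 8 [-0.16  0.47]
side 0 4 [ 3.07 -0.12]
side 4 5 [0.59 0.17]
side 5 7 [ 0.58 -0.02]
side 4 8 [ 0.55 -0.01]
```

The tin is unchanged within about 0.5 px (~1.5 mm) since it was pushed against the bumper, and the arm is clear. I hand in.

```bash
python3 -c "
from plant import r;print(r.finish_job())"
```

```text
the job is handed in; nothing more can be done
None
```

The job is handed in at about 24 s of the 69 s allowed. No verdict was reported.

**What I did:** I gripped the wooden wedge, set it flat on the board and slid it up until the tin met the bumper. I leaned on it at about 8–9 N for over a second, a little under the 10 N asked, then let go. I then pushed the gate's handle down round its pivot to its stop.

**What the last checks showed:**
- **Bumper:** The wedge stopped there, and still did not advance at 6 N with almost no press on the board. An earlier stop at 5–7 N was only the sole sticking; it freed when I eased the press.
- **Gate:** The handle hit a hard stop at TCP height 32.3 mm above the board plane, against 32 mm predicted for 1.3 rad. My final push there was about 23 N.
- **Tin:** The camera comparison put it within about 0.5 px (roughly 1.5 mm) of where the push left it. I did not measure its gap to the nose directly.
- **Wedge and bystanders:** By eye, in the last picture I viewed (just before the arm withdrew), the wedge stood flat against the tin and the coasters and stand were in place. The funnel was outside that crop; the arm passed near it only above the wedge.

**What went wrong on the way:** My first drive calls were rejected for missing fields. Lowering the wedge at the low end was cut short by joint 6 near its limit, so I set it down further up the slope. My first final-check script crashed and was rerun.

I viewed 11 pictures, one over the budget.

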